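Load the LC sampler's carrier with three racks, latch it and set in the wash bottle

TASK

Load the sampler carrier: slide its comb latch fully open, then set the rack of small vials into the bay next to the wash module (the white end block with the round well), the rack of three large vials into the bay at the opposite end, and the square-well block into the bay between them, each flat on the bay floor. Then slide the latch fully back so that its tabs lock all three racks, and have the capped amber wash bottle standing in the wash module's round well. Keep the racks and the bottle upright and set them down gently, do not drop them in.

Things in the scene. Friction and masses are not known exactly. Their poses are not given: they have to be found in the camera images.
- vial_rack_center (a point): Rack of small vials: ten 12 mm vials, two rows, caps to 48 mm. White foot 116 (x) by 46 (y) by 8 mm, sticking out 18 mm beyond the block at both ends. Lift it by the bail: level bar along x over the middle, 80 long, 12 wide, 15 high, bar centre 87.5 mm above the underside, nothing above 58 mm beside it. Origin: on the middle axis, 47.5 mm above the underside, z up. Ends alike. Loose, 0.15-0.35 kg.
- headspace_rack_center (a point): Rack of large vials: three 22 mm vials with 20 mm crimped caps, in one row under the bail (caps to 57 mm). Foot, bail, size, weight, origin and axes as for the rack of small vials.
- well_block_center (a point): Square-well block: 45 mm high, a grid of 4 by 8 square wells, no vials. Foot, bail, size, weight, origin and axes as for the rack of small vials.
- wash_bottle_center (a point): Wash bottle: amber glass, 52 mm diameter, 105 mm high, closed by a white screw cap, 38 mm diameter and 22 mm high, at the top: lift it by the cap. Origin: on its axis, 52.5 mm above its underside (41.5 mm below the cap's centre). Loose, 0.15-0.27 kg.
- carrier: Sample carrier, fixed aluminium tray 156 (x) by 216 mm (y). Origin: on the bench under the middle bay's centre; x to the rear along the bays, y left, z up. Three bays 126 (x) by 56 mm (y), centres at x = 0, y = +68, 0, -68 mm, floor 10 mm above the bench; racks lie along x with 5 mm play all round. Ribs (12 mm wide) and rear wall 28 mm high; low front wall at x = -83 to -63 mm carries the latch.
- latch (a joint): Comb latch, a steel bar on the carrier's front wall, sliding along its y, with three 12 mm wide tabs reaching 15 mm into the bays, 21.5 mm above the bench. 0 m = closed: a tab across each bay's front middle, over the rack's foot, nothing can go in or out. 0.034 = fully open, slid to +y (left) to its stop: tabs above the ribs. Starts closed within 4 mm; friction 2 N, stays where left.
- latch_grip (a point): Point to pinch on the latch's black upright paddle, 68 mm above the bench and 13 mm below its top. Paddle 12 mm thick (y), 16 mm long (x), 50 mm high; moves with the latch: at x = -73 mm and y = -17 mm (closed) to +17 mm (open) in the carrier's frame.
- wash_module: Wash module: white block 100 (x) by 80 (y) by 25 mm high, fixed at the carrier's left or right end (varies), with a round well in its centre, 64 mm diameter, 12 mm deep, floor 13 mm above the bench. Origin: on the bench under the well's centre, axes as the carrier's. The like block at the other end, with two steel ports and no well, is the waste module.

How it is judged:
By the outcome, as a careful person would: the job done as asked, in the order asked, and still so for the second after the job is handed in, with the robot touching nothing.
It also fails if it takes over 136 s, if anything falls off the work surface, if the arm or the gripper's body presses on something with over 40 N, if the wrist force passes 120 N, or if a joint passes its speed limit or range.

ROBOT

A 6-joint arm with a two-finger parallel gripper is mounted at the origin on the work surface. World frame = base frame: x ahead of the robot, y to its left, z up, the work surface at z = 0. Lengths are in m, angles in degrees, forces in N, time in s.
With the tool pointing down it reaches from about 0.35 to 0.875 m from the base axis. Payload 4.2 kg.
Tool frame: the origin (TCP) lies between the finger pads; the fingertips stand 22 mm ahead of it and the grasp point (between the pads) lies 3 mm ahead of it; z points along the fingers, y is the line along which they close (so a half turn about z gives the same grasp; the last joint's range is limited). The gripper opens to 87 mm and grips with 3 to 60 N. Pads are 19 mm wide; open, the fingers measure 117 mm over their backs; the gripper's body (75 mm by 190 mm) begins 51 mm behind the grasp point.
Start: joints at [-49.698, 22.042, 0.453, 0, -68.411, -14.817], TCP at [0.269, -0.564, 0.245] pointing down, gripper open.
Joint ranges: [-179.83, 179.83], [-69.29, 118.12], [-61.27, 80.66], [-181.25, 117.63], [-171.15, -9.14], [-177.46, 177.46]. Speed limits (degrees/s): [159.86, 159.86, 180, 180, 180, 180].

INTERFACE

Orientations are given as a 3x3 rotation matrix whose columns are the frame's x, y, z axes.
In Python, from bench import status, camera, camera_model, bot gives the robot as it stands.
- The arm moves only by the tool step_arm, never from a script. Its argument "moves" is a list of rows, each an object with "slide": the shift along the tool's x, y, z as a fraction of full scale, a list of three; "turn": the turn, a rotation vector about the tool's x, y, z as a fraction of full scale, a list of three; "hand": the opening, from 0 (shut) to 1 (fully open). In form: [{"slide": [x, y, z], "turn": [wx, wy, wz], "hand": hand}, ...]. A call has 1 to 20 rows; each row shifts and turns the commanded pose from where the row before left it, along the tool's axes as they then stand; what a row does not reach is not made up. Full scale, the value 1, is 300 mm for a shift and 360 degrees for a turn. A row lasts 1/8 s, in which the tool goes at most 62.5 mm and 10.7 degrees, less where a joint would pass 70% of its speed; a pose out of reach is approached as far as the arm can. A call with a number of a shift or a turn outside -1 to 1 is refused whole. A call with a gripper value outside its range is refused whole. The fingers move at their own pace and stop on an object; "squeeze" is the grip in N (left out, the last holds). Time passes only in rows, so rows that do not move let the fingers close. It gives the time, the measured TCP pose, the force, the opening and the grip force at its end, in the units of the state.
- status.get_state(): the state, without advancing time (a new reading comes with each control period).
- camera(name): name is "scene" or "top"; returns the picture (400x640x3 uint8, red, green, blue); there is no depth.
- camera_model(name): a dict with "camera_matrix" (3x3 intrinsics, pixels), "R" (3x3) and "t" (3): a world point X has camera coordinates R X + t. Camera axes: x right, y down, z forward; pixel columns grow to the right and rows downward; lengths in m; the calibration is good to about 2 mm. A picture is of the moment at which its call begins. camera_model takes no time and is no camera call.
- bot.hand_in(): hands the job in; it is judged then, once.
The state is a dict: "time": time; "q": joint angles; "qvel": joint speeds; "joint_torque": joint torques, N m; "eef_pos": TCP position; "ee_rot": TCP orientation; "contact_force": force on the tool from outside, world axes, zero at the start; "moment": the same for the moment, N m; "opening": finger opening in m; "finger_force": force on a finger pad.
Only numpy, scipy, OpenCV 4.12 (cv2) and the standard library are available. Lean on these libraries where they do the work, as an engineer would, in place of code of your own. Each camera call takes 0.05 s, during which the arm holds its last target. There are 200 camera calls.

## Working session

There is one attempt and no reset: what is moved stays moved. The work goes in short steps, Python scripts to look and compute and a tool call to move; the robot and the scene stay as the last step left them, time stands still between calls to the robot, and variables do not carry over. Pictures are saved under pics/ and viewed, at most 14 in all, crops included, and the job is handed in when it is done.

Besides the shell and the picture viewer there is one more tool, called after "Call:" in YAML: its name, and indented under it one key for each argument. step_arm: Moves the arm, as the interface text tells. Shift numbers are shares of 300 mm and turn numbers shares of 360 degrees, none past 1 either way. Its arguments: {"type":"object","properties":{"moves":{"type":"array","items":{"type":"object","properties":{"slide":{"type":"array","items":{"type":"number","minimum":-1,"maximum":1}},"turn":{"type":"array","items":{"type":"number","minimum":-1,"maximum":1}},"hand":{"type":"number"}}}},"squeeze":{"type":"number"}},"required":["moves"]}

```bash
ls; mkdir -p pics; python3 - <<'E'
from bench import status, camera, camera_model, bot
import cv2,numpy as np
for n in("scene","top"):
    cv2.imwrite(f"pics/{n}0.png",camera(n)[:,:,::-1])
    m=camera_model(n);print(n,m)
s=status.get_state();print(s)
E
```

```text
pics
scene {'camera_matrix': array([[455.27225574,   0.        , 319.0795967 ],
       [  0.        , 455.27225574, 198.17336392],
       [  0.        ,   0.        ,   1.        ]]), 'R': array([[-0.85424607,  0.51932651, -0.0237409 ],
       [ 0.34627109,  0.53433494, -0.77109176],
       [-0.3877628 , -0.66692289, -0.63628128]]), 't': array([ 0.46851907, -0.14224264,  1.52017881])}
top {'camera_matrix': array([[507.72277617,   0.        , 323.9027156 ],
       [  0.        , 507.72277617, 202.80586252],
       [  0.        ,   0.        ,   1.        ]]), 'R': array([[-0.02898913, -0.99957571, -0.00283441],
       [-0.99827601,  0.02909599, -0.0509748 ],
       [ 0.05103564,  0.00135181, -0.99869592]]), 't': array([0.0324666 , 0.5310477 , 1.44024913])}
{'time': 0.1, 'q': array([-4.96984023e+01,  2.20877649e+01,  3.87714631e-01, -2.43266450e-02,
       -6.84100656e+01, -1.48168958e+01]), 'qvel': array([ 0.05144799, -0.03442026,  0.14568704,  0.09451648,  0.02871085,
        0.03536563]), 'joint_torque': array([-3.62868550e-04, -3.91689634e+01,  1.87934196e+01,  4.23186466e+00,
        1.34513149e-02, -8.77014395e-05]), 'eef_pos': array([ 0.26872859, -0.56374055,  0.24355738]), 'ee_rot': array([[-9.02767520e-01, -4.30127791e-01, -9.41987437e-04],
       [-4.30128809e-01,  9.02765887e-01,  1.72105747e-03],
       [ 1.10119474e-04,  1.95889072e-03, -9.99998075e-01]]), 'contact_force': array([ 0.20215342, -0.06672702, -0.64191429]), 'moment': array([0.04128038, 0.02279694, 0.00030577]), 'finger_force': 0.0, 'opening': 0.08734700043038725}
```

View pics/scene0.png

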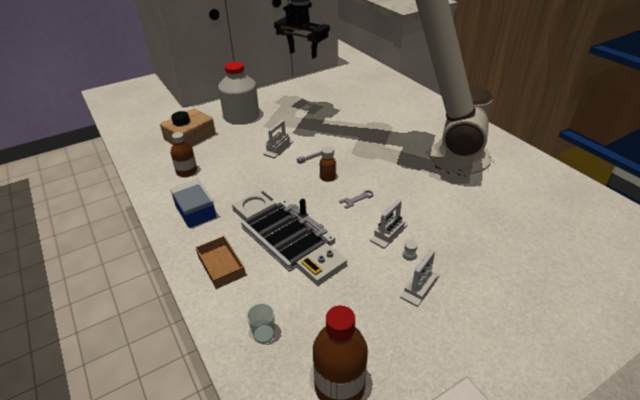

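View pics/top0.png

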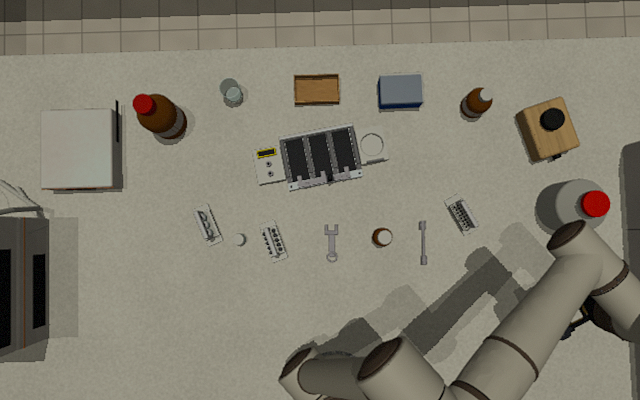

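The top view shows the carrier at about (320,157) with the wash module on its right (-y). Racks stand at (208,225), (273,242) and (461,214), and there are two amber bottles at (382,237) and (478,102). I'll zoom in to tell them apart.

```bash
python3 - <<'E'
import cv2,numpy as np
t=cv2.imread("pics/top0.png");s=cv2.imread("pics/scene0.png")
a=cv2.resize(t[190:270,190:350],(800,400),interpolation=cv2.INTER_CUBIC)
b=cv2.resize(t[190:270,360:500],(400,229),interpolation=cv2.INTER_CUBIC)
c=cv2.resize(s[120:200,150:350],(400,160),interpolation=cv2.INTER_CUBIC)
im=np.zeros((600,800,3),np.uint8);im[:371]=a[:371];im[371:600,:400]=b;im[371:531,400:]=c
cv2.imwrite("pics/crop1.png",im)
cv2.imwrite("pics/crop2.png",cv2.resize(t[110:210,245:405],(800,500),interpolation=cv2.INTER_CUBIC))
E
```

```text
(no output)
```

View pics/crop1.png

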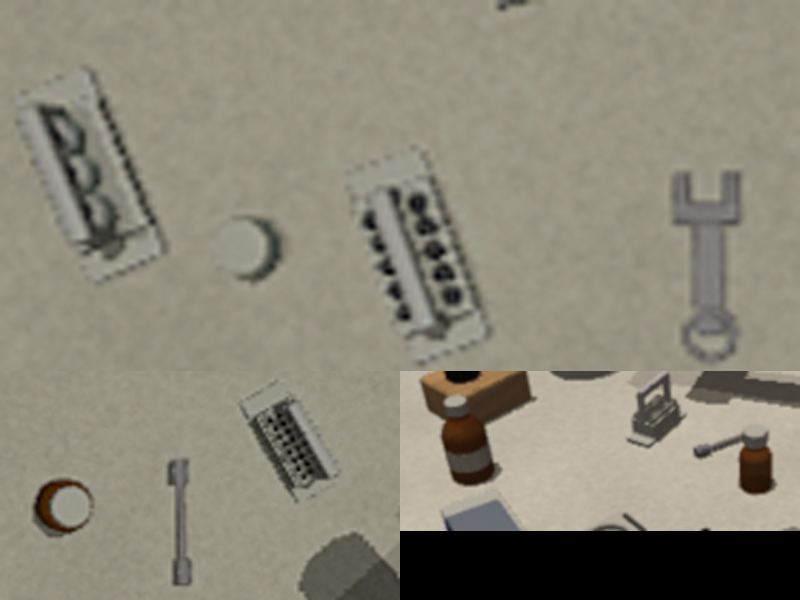

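View pics/crop2.png

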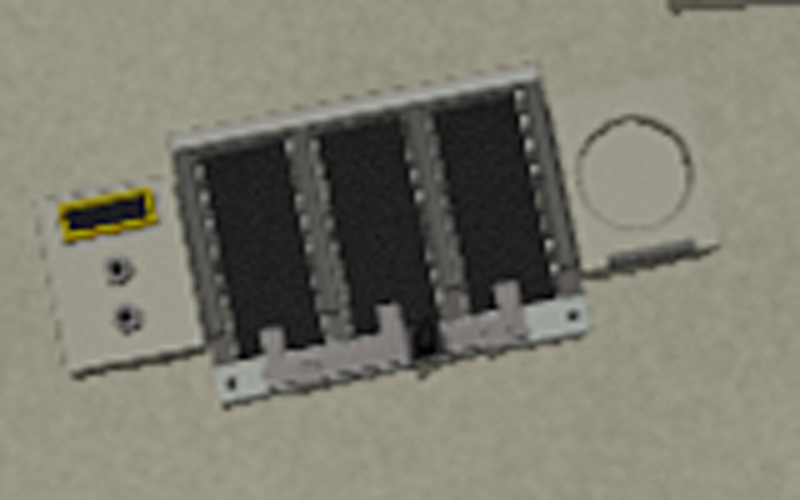

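The crops settle which is which. The large-vial rack is at top pixel (208,225), the small-vial rack at (274,241) and the well block at (461,214). The short amber bottle at (382,237) is the wash bottle. The well is at (372,144) on the -y side, so the small vials go in bay y=-68. The paddle is at about (330,178). Next I'll measure with masks.

```bash
cat > h.py <<'E'
import numpy as np,cv2
from bench import status,camera,camera_model
M={n:camera_model(n) for n in("top","scene")}
def ray(n,p):
    m=M[n];d=m["R"].T@np.linalg.inv(m["camera_matrix"])@np.array([p[0],p[1],1.]);return -m["R"].T@m["t"],d
def onz(n,p,z):
    c,d=ray(n,p);return c+d*(z-c[2])/d[2]
def proj(n,X):
    m=M[n];u=m["camera_matrix"]@(m["R"]@np.asarray(X,float)+m["t"]);return u[:2]/u[2]
def snap(name,n="top"):
    im=camera(n)[:,:,::-1].copy();cv2.imwrite(f"pics/{name}.png",im);return im
E
python3 - <<'E'
from h import *
t=cv2.imread("pics/top0.png")
print("cam",ray("top",(0,0))[0],ray("scene",(0,0))[0])
# local colour difference from bench
lab=cv2.cvtColor(t,cv2.COLOR_BGR2LAB).astype(int)
print("bench",lab[215:225,240:250].mean((0,1)))
out=[]
for nm,(x,y) in dict(large=(208,225),small=(274,241),block=(461,214)).items():
    r=lab[y-28:y+28,x-28:x+28]
    m=((np.abs(r[...,2]-136)>0)&(r[...,2]<133)|(r[...,0]<110)).astype(np.uint8)*255
    print(nm,np.percentile(r[...,2],[5,50,95]))
    m=cv2.morphologyEx(m,cv2.MORPH_CLOSE,np.ones((3,3)))
    n,l,s,c=cv2.connectedComponentsWithStats(m);k=1+s[1:,4].argmax()
    pts=np.argwhere(l==k)[:,::-1].astype(np.float32)
    (cx,cy),wh,a=cv2.minAreaRect(pts);cx+=x-28;cy+=y-28
    print(nm,s[k,4],(cx,cy),wh,a,onz("top",(cx,cy),0.008),"wh mm",np.array(wh)*1.435/507.7*1000)
    out.append(np.hstack([t[y-28:y+28,x-28:x+28],cv2.cvtColor(m,cv2.COLOR_GRAY2BGR)]))
cv2.imwrite("pics/m1.png",cv2.resize(np.hstack(out),None,fx=2.3,fy=2.3,interpolation=cv2.INTER_NEAREST))
for p in[(172,140),(540,70),(222,405),(590,328)]:
    q=(p[0]/5+245-.4,p[1]/5+110-.4);print(p,onz("top",q,.028),onz("top",q,.018))
print("well",onz("top",(371.6,144),.025))
E
```

```text
cam [0.45756933 0.01505452 1.465533  ] [1.03895388 0.84653288 0.86870226]
bench [156.11 126.37 136.71]
large [131. 137. 137.]
large 330 (203.70000076293945, 224.4000015258789) (37.11872863769531, 11.62755298614502) 63.43495178222656 [0.48007038 0.36368392 0.008     ] wh mm [104.91505928  32.86495674]
small [132. 137. 137.]
small 478 (273.85000228881836, 242.95000076293945) (34.175445556640625, 16.742015838623047) 69.775146484375 [0.42116577 0.16364102 0.008     ] wh mm [96.5959511  47.32084445]
block [131. 137. 137.]
block 575 (460.75129318237305, 213.14507484436035) (38.58211898803711, 19.00313377380371) 59.74356460571289 [ 0.49092045 -0.37460564  0.008     ] wh mm [109.0512916   53.71183172]
(172, 140) [0.72105619 0.1397167  0.028     ] [0.7228891 0.1405839 0.018    ]
(540, 70) [ 0.75515788 -0.07153195  0.028     ] [ 0.75722802 -0.07213428  0.018     ]
(222, 405) [0.56860128 0.11504401 0.028     ] [0.56937366 0.11573958 0.018     ]
(590, 328) [ 0.60635951 -0.09522048  0.028     ] [ 0.60739455 -0.09598759  0.018     ]
well [ 0.69537449 -0.12409001  0.025     ]
```

View pics/m1.png

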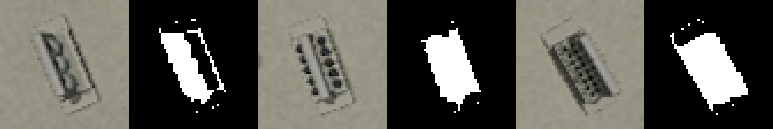

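The rack feet barely differ from the bench colour, so I'll use the neutral bar tops and the bottle cap with known heights instead.

```bash
cat >> h.py <<'E'
def bar(im,x,y,z=.095,r=28,Lmin=150,bmax=133,n="top"):
    lab=cv2.cvtColor(im,cv2.COLOR_BGR2LAB).astype(int)[y-r:y+r,x-r:x+r]
    m=((lab[...,2]<bmax)&(lab[...,0]>Lmin)).astype(np.uint8)
    k,l,s,c=cv2.connectedComponentsWithStats(m,connectivity=4);k=1+s[1:,4].argmax()
    pts=(np.argwhere(l==k)[:,::-1]+[x-r,y-r]).astype(np.float32)
    (cx,cy),wh,a=cv2.minAreaRect(pts);mu=pts.mean(0)
    w,v=np.linalg.eigh(np.cov(pts.T));d=v[:,1]
    A=onz(n,mu+10*d,z);B=onz(n,mu-10*d,z);yaw=np.degrees(np.arctan2(*(A-B)[[1,0]]))
    yaw=(yaw+90)%180-90
    return onz(n,(cx,cy),z),onz(n,mu,z),yaw,wh,len(pts),m
def go(x,y,z,phi):
    s=status.get_state();R=s["ee_rot"];p=s["eef_pos"]
    c,sn=np.cos(np.radians(phi)),np.sin(np.radians(phi))
    T=np.array([[c,sn,0],[sn,-c,0],[0,0,-1.]])
    rv=cv2.Rodrigues(R.T@T)[0].ravel()
    print("t",s["time"],"slide if no turn",np.round(R.T@(np.array([x,y,z])-p)/.3,4),"slide after turn",np.round(T.T@(np.array([x,y,z])-p)/.3,4),"turn",np.round(np.degrees(rv)/360,4),"F",np.round(s["contact_force"],1))
def car(cx,cy,o=(.669,.0225),yaw=9.7):
    c,s=np.cos(np.radians(yaw)),np.sin(np.radians(yaw));return np.array([o[0]+c*cx-s*cy,o[1]+s*cx+c*cy])
E
python3 - <<'E'
from h import *
t=cv2.imread("pics/top0.png");out=[]
for nm,(x,y,z) in dict(large=(205,225,.095),small=(274,241,.095),block=(463,213,.095),cap=(384,237,.105)).items():
    a,b,yaw,wh,n,m=bar(t,x,y,z);print(nm,a.round(4),b.round(4),round(yaw,1),wh,n);out.append(m*255)
    q=proj("scene",[b[0],b[1],z]);print(q)
cv2.imwrite("pics/m2.png",np.hstack([cv2.resize(o,None,fx=3,fy=3,interpolation=cv2.INTER_NEAREST) for o in out]))
p=car(-.073,-.017);print(p);go(p[0],p[1],.16,-170.3)
print("paddle pred px",proj("top",[*p,.081]))
d=cv2.cvtColor(t,cv2.COLOR_BGR2GRAY)[160:195,315:345];print(d)
E
```

```text
large [0.4934 0.3583 0.095 ] [0.4932 0.3582 0.095 ] 21.7 (16.150693893432617, 2.888741970062256) 45
[421.19609776 263.02260299]
small [0.4282 0.1656 0.095 ] [0.428  0.1653 0.095 ] 18.6 (27.512313842773438, 2.8924930095672607) 70
[390.79807884 206.26208599]
block [ 0.4843 -0.3757  0.095 ] [ 0.4848 -0.3756  0.095 ] 28.5 (25.210289001464844, 2.572478771209717) 65
[276.34059244 123.89904738]Traceback (most recent call last):
  File "<stdin>", line 4, in <module>
  File "h.py", line 15, in bar
    k,l,s,c=cv2.connectedComponentsWithStats(m,connectivity=4);k=1+s[1:,4].argmax()
                                                                   ~~~~~~~~~~~~~~^^
ValueError: attempt to get argmax of an empty sequence
```

```bash
python3 - <<'E'
from h import *
t=cv2.imread("pics/top0.png")
for L in(130,140):
  for nm,(x,y,z) in dict(large=(204,225,.095),small=(274,241,.095),block=(463,213,.095)).items():
    a,b,yaw,wh,n,m=bar(t,x,y,z,Lmin=L,r=24);print(L,nm,a.round(4),b.round(4),round(yaw,1),np.round(wh,1),n)
lab=cv2.cvtColor(t,cv2.COLOR_BGR2LAB);print("cap",lab[237,384])
r=lab[222:252,368:398].astype(int);print(r[15,:,0],r[15,:,2]);print(r[:,16,0])
p=car(-.073,-.017);print(p);go(p[0],p[1],.16,-170.3)
print("paddle pred px",proj("top",[*p,.081]))
d=cv2.cvtColor(t,cv2.COLOR_BGR2GRAY)[168:188,322:340];print(d)
E
```

```text
130 large [0.4788 0.3532 0.095 ] [0.4799 0.3531 0.095 ] 22.1 [27.8  4.2] 101
130 small [0.4278 0.1656 0.095 ] [0.4275 0.1655 0.095 ] 18.7 [28.5  4.4] 99
130 block [ 0.4852 -0.3763  0.095 ] [ 0.4849 -0.3759  0.095 ] 28.1 [26.2  3.9] 87
140 large [0.4789 0.353  0.095 ] [0.4805 0.3531 0.095 ] 22.0 [27.8  3.7] 87
140 small [0.4277 0.166  0.095 ] [0.4279 0.1654 0.095 ] 18.7 [28.5  4.1] 88
140 block [ 0.4843 -0.3765  0.095 ] [ 0.4847 -0.3759  0.095 ] 28.3 [25.6  3.1] 77
cap [162 126 135]
[157 152 156 113  27  18  37  46  44  74 154 167 163 160 161 161 162 161
 161 158 161 161 164 127 114 146 151 150 156 154] [136 136 137 135 139 139 148 155 153 134 134 135 136 135 135 135 135 135
 135 135 135 135 135 137 138 136 137 137 137 136]
[152 158 159 158 161 136  73  33 119 160 163 161 160 161 158 162 161 161
 159 161 165 163 110  29  66 148 158 154 154 154]
[ 0.59990797 -0.00655668]
t 0.1 slide if no turn [-1.7955  1.2013  0.2807] slide after turn [-1.4011  1.6447  0.2785] turn [ 0.0003 -0.0001  0.0438] F [ 0.2 -0.1 -0.6]
paddle pred px [331.71970213 176.45260306]
[[ 37  32  29  30  33  35  35  31
[... 767 characters left out ...]
 97 117 125 121 124 122]
 [126 123 126 127  95  43  10   9  10   0  29  50  97 129 140 122  97  78]
 [125 122 122 130  98  44  16   0   0   4  36  41  60  81 106  94  95  88]
 [123 129 128 136 107  44  16  36  42  69  75  98  91  57  54  65  82  85]
 [121  89  79 128 111  63  68  69  59  60  65  73  83  77 114 135 136 136]
 [125 101  80  79  67  51  62  82  85  82  77 123 144 138 142 146 145 148]
 [ 86  86 125 138 138 140 108  82  81 123 140 149 154 150 146 141 142 146]
 [136 140 149 154 151 154 116  76 121 151 153 150 149 149 145 146 145 148]
 [150 150 146 146 145 149 141 140 151 152 150 147 149 148 149 150 147 148]
 [146 147 143 143 144 145 149 151 153 148 146 147 148 148 149 151 148 148]]
```

Call:
step_arm:
  moves:
    - {"turn": [0,0,0.022],"hand": 1}
    - {"turn": [0,0,0.0218],"hand": 1}
    - {"slide": [-0.0876,0.1028,0],"hand": 1}
    - {"slide": [-0.0876,0.1028,0],"hand": 1}
    - {"slide": [-0.0876,0.1028,0],"hand": 1}
    - {"slide": [-0.0876,0.1028,0],"hand": 1}
    - {"slide": [-0.0876,0.1028,0],"hand": 1}
    - {"slide": [-0.0876,0.1028,0],"hand": 1}
    - {"slide": [-0.0876,0.1028,0],"hand": 1}
    - {"slide": [-0.0876,0.1028,0],"hand": 1}
    - {"slide": [-0.0876,0.1028,0.035],"hand": 1}
    - {"slide": [-0.0876,0.1028,0.035],"hand": 1}
    - {"slide": [-0.0876,0.1028,0.035],"hand": 1}
    - {"slide": [-0.0876,0.1028,0.035],"hand": 1}
    - {"slide": [-0.0876,0.1028,0.035],"hand": 1}
    - {"slide": [-0.0876,0.1028,0.035],"hand": 1}
    - {"slide": [-0.0876,0.1028,0.035],"hand": 1}
    - {"slide": [-0.0876,0.1028,0.035],"hand": 1}
    - {"hand": 1}
    - {"hand": 1}

```text
invalid input at $.moves[0]: expected keys slide, turn, hand
```

```bash
python3 - <<'E'
from h import *
p=car(-.073,-.014);go(p[0],p[1],.071,-170.3)
a=snap("s1","scene")[150:300,200:400];b=snap("t1")[110:230,240:420]
cv2.imwrite("pics/v1.png",np.hstack([cv2.resize(a,(400,300)),cv2.resize(b,(400,300))]))
E
```

```text
t 0.1 slide if no turn [-1.7982  1.2104  0.5774] slide after turn [-1.4011  1.6547  0.5752] turn [ 0.0003 -0.0001  0.0438] F [ 0.2 -0.1 -0.6]
```

View pics/v1.png

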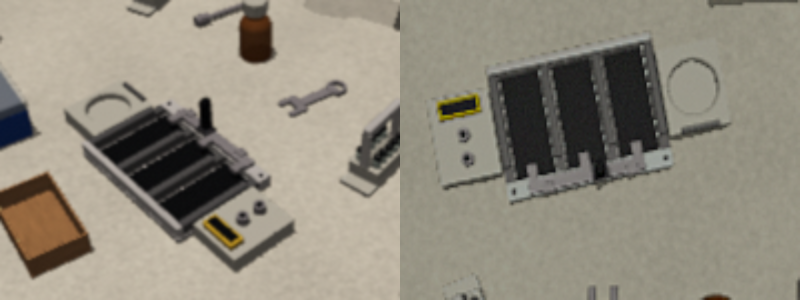

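The call was refused because each row needs all three keys, so the picture shows the unchanged start. The paddle is upright at scene pixel (302,206).

Call:
step_arm:
  moves:
    - {"slide": [0,0,0],"turn": [0,0,0.022],"hand": 1}
    - {"slide": [0,0,0],"turn": [0,0,0.0218],"hand": 1}
    - {"slide": [-0.0876,0.1028,0],"turn": [0,0,0],"hand": 1}
    - {"slide": [-0.0876,0.1028,0],"turn": [0,0,0],"hand": 1}
    - {"slide": [-0.0876,0.1028,0],"turn": [0,0,0],"hand": 1}
    - {"slide": [-0.0876,0.1028,0],"turn": [0,0,0],"hand": 1}
    - {"slide": [-0.0876,0.1028,0],"turn": [0,0,0],"hand": 1}
    - {"slide": [-0.0876,0.1028,0],"turn": [0,0,0],"hand": 1}
    - {"slide": [-0.0876,0.1028,0],"turn": [0,0,0],"hand": 1}
    - {"slide": [-0.0876,0.1028,0],"turn": [0,0,0],"hand": 1}
    - {"slide": [-0.0876,0.1028,0.035],"turn": [0,0,0],"hand": 1}
    - {"slide": [-0.0876,0.1028,0.035],"turn": [0,0,0],"hand": 1}
    - {"slide": [-0.0876,0.1028,0.035],"turn": [0,0,0],"hand": 1}
    - {"slide": [-0.0876,0.1028,0.035],"turn": [0,0,0],"hand": 1}
    - {"slide": [-0.0876,0.1028,0.035],"turn": [0,0,0],"hand": 1}
    - {"slide": [-0.0876,0.1028,0.035],"turn": [0,0,0],"hand": 1}
    - {"slide": [-0.0876,0.1028,0.035],"turn": [0,0,0],"hand": 1}
    - {"slide": [-0.0876,0.1028,0.035],"turn": [0,0,0],"hand": 1}
    - {"slide": [0,0,0],"turn": [0,0,0],"hand": 1}
    - {"slide": [0,0,0],"turn": [0,0,0],"hand": 1}

```text
time: 2.7
eef_pos: [0.5997, -0.007, 0.1603]
ee_rot: [[-0.986, -0.169, -0.001], [-0.169, 0.986, -0.0], [0.001, -0.0, -1.0]]
contact_force: [-1.0, -1.0, -0.3]
opening: 0.0871
finger_force: 0.0
```

```bash
python3 - <<'E'
from h import *
p=car(-.073,-.014);go(p[0],p[1],.071,-170.3)
a=snap("s1","scene")[150:300,200:400];b=snap("t1")[110:230,240:420]
cv2.imwrite("pics/v1b.png",np.hstack([cv2.resize(a,(400,300)),cv2.resize(b,(400,300))]))
E
```

```text
t 2.7 slide if no turn [-0.0011  0.0114  0.2978] slide after turn [-0.0008  0.0114  0.2978] turn [-0.     -0.0001  0.0001] F [-1.  -1.  -0.3]
```

View pics/v1b.png

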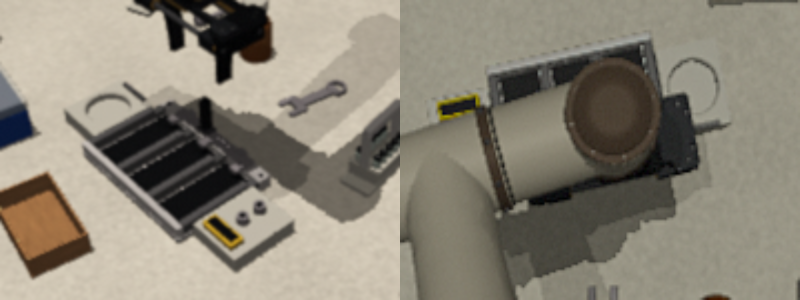

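The gripper is centred above the paddle, which is at scene pixel (302,205) between the fingers. Descending and closing.

Call:
step_arm:
  moves:
    - {"slide": [0,0.0114,0.06],"turn": [0,0,0],"hand": 1}
    - {"slide": [0,0,0.06],"turn": [0,0,0],"hand": 1}
    - {"slide": [0,0,0.06],"turn": [0,0,0],"hand": 1}
    - {"slide": [0,0,0.06],"turn": [0,0,0],"hand": 1}
    - {"slide": [0,0,0.058],"turn": [0,0,0],"hand": 1}
    - {"slide": [0,0,0],"turn": [0,0,0],"hand": 0}
    - {"slide": [0,0,0],"turn": [0,0,0],"hand": 0}
    - {"slide": [0,0,0],"turn": [0,0,0],"hand": 0}
    - {"slide": [0,0,0],"turn": [0,0,0],"hand": 0}
    - {"slide": [0,0,0],"turn": [0,0,0],"hand": 0}
    - {"slide": [0,0,0],"turn": [0,0,0],"hand": 0}
    - {"slide": [0,0,0],"turn": [0,0,0],"hand": 0}
  squeeze: 20

```text
time: 4.3
eef_pos: [0.5995, -0.0034, 0.0711]
ee_rot: [[-0.986, -0.169, -0.0], [-0.169, 0.986, -0.0], [0.0, -0.0, -1.0]]
contact_force: [-0.3, -0.8, -0.1]
opening: 0.0248
finger_force: 0.0
```

Call:
step_arm:
  moves:
    - {"slide": [0,0,0],"turn": [0,0,0],"hand": 0}
    - {"slide": [0,0,0],"turn": [0,0,0],"hand": 0}
    - {"slide": [0,0,0],"turn": [0,0,0],"hand": 0}

```text
time: 4.68
eef_pos: [0.5995, -0.0032, 0.0711]
ee_rot: [[-0.986, -0.169, -0.0], [-0.169, 0.986, 0.0], [-0.0, 0.0, -1.0]]
contact_force: [-0.4, 2.2, 0.0]
opening: 0.012
finger_force: 20.0
```

Call:
step_arm:
  moves:
    - {"slide": [0,0.0125,0],"turn": [0,0,0],"hand": 0}
    - {"slide": [0,0.0125,0],"turn": [0,0,0],"hand": 0}
    - {"slide": [0,0.0125,0],"turn": [0,0,0],"hand": 0}
    - {"slide": [0,0.0125,0],"turn": [0,0,0],"hand": 0}
    - {"slide": [0,0.0125,0],"turn": [0,0,0],"hand": 0}
    - {"slide": [0,0.0125,0],"turn": [0,0,0],"hand": 0}
    - {"slide": [0,0.0125,0],"turn": [0,0,0],"hand": 0}
    - {"slide": [0,0.006,0],"turn": [0,0,0],"hand": 0}
    - {"slide": [0,0,0],"turn": [0,0,0],"hand": 0}

```text
time: 5.8
eef_pos: [0.5948, 0.0247, 0.0711]
ee_rot: [[-0.986, -0.169, 0.0], [-0.169, 0.986, 0.0], [-0.0, 0.0, -1.0]]
contact_force: [0.9, 0.6, -1.4]
opening: 0.0118
finger_force: 20.0
```

Call:
step_arm:
  moves:
    - {"slide": [0,0.005,0],"turn": [0,0,0],"hand": 0}
    - {"slide": [0,0.005,0],"turn": [0,0,0],"hand": 0}
    - {"slide": [0,0.005,0],"turn": [0,0,0],"hand": 0}
    - {"slide": [0,0,0],"turn": [0,0,0],"hand": 0}

```text
time: 6.3
eef_pos: [0.5941, 0.0288, 0.0712]
ee_rot: [[-0.986, -0.169, 0.0], [-0.169, 0.986, 0.0], [-0.0, 0.0, -1.0]]
contact_force: [1.9, -0.6, -1.4]
opening: 0.0118
finger_force: 20.0
```

Call:
step_arm:
  moves:
    - {"slide": [0,0.004,0],"turn": [0,0,0],"hand": 0}
    - {"slide": [0,0.004,0],"turn": [0,0,0],"hand": 0}
    - {"slide": [0,0,0],"turn": [0,0,0],"hand": 0}

```text
time: 6.68
eef_pos: [0.594, 0.0295, 0.0711]
ee_rot: [[-0.986, -0.169, 0.0], [-0.169, 0.986, -0.002], [0.0, -0.002, -1.0]]
contact_force: [4.4, -7.5, -3.3]
opening: 0.0117
finger_force: 20.0
```

Call:
step_arm:
  moves:
    - {"slide": [0,0.004,0],"turn": [0,0,0],"hand": 0}
    - {"slide": [0,0,0],"turn": [0,0,0],"hand": 0}

```text
time: 6.92
eef_pos: [0.594, 0.0296, 0.0711]
ee_rot: [[-0.986, -0.169, 0.0], [-0.169, 0.986, -0.003], [0.0, -0.003, -1.0]]
contact_force: [5.6, -11.6, -3.9]
opening: 0.0119
finger_force: 20.0
```

The force rise confirms the hard stop, so the latch is fully open. Next: release, rise and go above the small-vial rack.

Call:
step_arm:
  moves:
    - {"slide": [0,-0.008,0],"turn": [0,0,0],"hand": 0.35}
    - {"slide": [0,0,0],"turn": [0,0,0],"hand": 0.35}
    - {"slide": [0,0,-0.066],"turn": [0,0,0],"hand": 0.6}
    - {"slide": [0,0,-0.066],"turn": [0,0,0],"hand": 0.6}
    - {"slide": [0,0,-0.066],"turn": [0,0,0],"hand": 0.6}
    - {"slide": [0,0,-0.066],"turn": [0,0,0],"hand": 0.6}
    - {"slide": [0,0,-0.066],"turn": [0,0,0],"hand": 0.6}
    - {"slide": [0,0,0],"turn": [0,0,-0.0272],"hand": 0.6}
    - {"slide": [0.037,0.0614,0],"turn": [0,0,0],"hand": 0.6}
    - {"slide": [0.037,0.0614,0],"turn": [0,0,0],"hand": 0.6}
    - {"slide": [0.037,0.0614,0],"turn": [0,0,0],"hand": 0.6}
    - {"slide": [0.037,0.0614,0],"turn": [0,0,0],"hand": 0.6}
    - {"slide": [0.037,0.0614,0],"turn": [0,0,0],"hand": 0.6}
    - {"slide": [0.037,0.0614,0],"turn": [0,0,0],"hand": 0.6}
    - {"slide": [0.037,0.0614,0],"turn": [0,0,0],"hand": 0.6}
    - {"slide": [0.037,0.0614,0],"turn": [0,0,0],"hand": 0.6}
    - {"slide": [0.037,0.0614,0],"turn": [0,0,0],"hand": 0.6}
    - {"slide": [0.037,0.0614,0],"turn": [0,0,0],"hand": 0.6}
    - {"slide": [0,0,0],"turn": [0,0,0],"hand": 0.6}

```text
time: 9.3
eef_pos: [0.4265, 0.1672, 0.1705]
ee_rot: [[-0.942, -0.337, 0.0], [-0.337, 0.942, 0.0], [-0.0, 0.0, -1.0]]
contact_force: [-0.5, 0.1, -0.0]
opening: 0.0524
finger_force: 0.0
```

```bash
python3 - <<'E'
from h import *
go(.428,.1655,.0905,-160.5)
t=snap("t2");a=snap("s2","scene")[150:300,280:480]
# check corners of bays: dark floor rects
g=cv2.cvtColor(t,cv2.COLOR_BGR2GRAY)
m=(g<55).astype(np.uint8);m[:, :275]=0;m[:,365:]=0;m[:120]=0;m[195:]=0
m=cv2.morphologyEx(m,cv2.MORPH_OPEN,np.ones((5,5)))
k,l,s,c=cv2.connectedComponentsWithStats(m)
for i in range(1,k):
    if s[i,4]<200: continue
    r=cv2.minAreaRect(np.argwhere(l==i)[:,::-1].astype(np.float32));print(r,s[i,4],onz("top",r[0],.01))
cv2.imwrite("pics/v2.png",np.hstack([cv2.resize(a,(400,300)),cv2.resize(t[110:230,240:420],(400,300))]))
E
```

```text
t 9.3 slide if no turn [-0.0026 -0.0071  0.2665] slide after turn [-0.0027 -0.007   0.2665] turn [0.0001 0.     0.0005] F [-0.5  0.1 -0. ]
((343.1346130371094, 150.17308044433594), (41.57661819458008, 17.062103271484375), 78.69007110595703) 692 [ 0.68233868 -0.04285374  0.01      ]
((320.8480224609375, 158.16400146484375), (48.925167083740234, 17.173002243041992), 79.69515228271484) 736 [0.66104612 0.02209274 0.01      ]
((296.8179626464844, 159.30943298339844), (41.77314376831055, 17.13364028930664), 79.04593658447266) 695 [0.65976152 0.09145208 0.01      ]
```

View pics/v2.png

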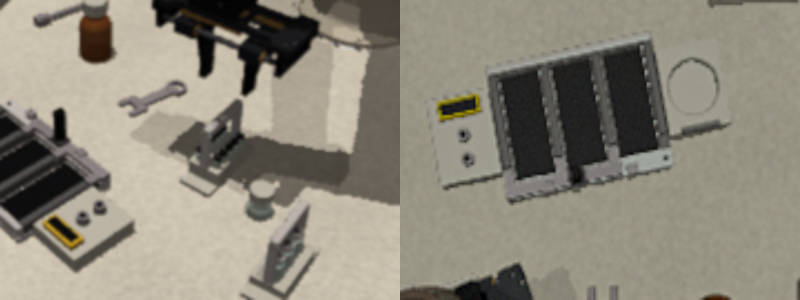

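The latch bar is now to the left with its tabs over the ribs, and the gripper is over the small rack. Bay centres and latch stop agree on a carrier origin of about (.6692,.0245), yaw 9.6. Grasping now.

Call:
step_arm:
  moves:
    - {"slide": [-0.0027,-0.007,0.06],"turn": [0,0,0],"hand": 0.6}
    - {"slide": [0,0,0.06],"turn": [0,0,0],"hand": 0.6}
    - {"slide": [0,0,0.06],"turn": [0,0,0],"hand": 0.6}
    - {"slide": [0,0,0.06],"turn": [0,0,0],"hand": 0.6}
    - {"slide": [0,0,0.0265],"turn": [0,0,0],"hand": 0.6}
    - {"slide": [0,0,0],"turn": [0,0,0],"hand": 0}
    - {"slide": [0,0,0],"turn": [0,0,0],"hand": 0}
    - {"slide": [0,0,0],"turn": [0,0,0],"hand": 0}
    - {"slide": [0,0,0],"turn": [0,0,0],"hand": 0}
    - {"slide": [0,0,0],"turn": [0,0,0],"hand": 0}
    - {"slide": [0,0,0],"turn": [0,0,0],"hand": 0}
    - {"slide": [0,0,0],"turn": [0,0,0],"hand": 0}
  squeeze: 35

```text
time: 10.9
eef_pos: [0.4292, 0.1648, 0.0903]
ee_rot: [[-0.943, -0.334, 0.0], [-0.334, 0.943, 0.0], [-0.0, 0.0, -1.0]]
contact_force: [-1.0, 0.3, 1.0]
opening: 0.0117
finger_force: 34.8
```

Call:
step_arm:
  moves:
    - {"slide": [0,0,-0.02],"turn": [0,0,0],"hand": 0}
    - {"slide": [0,0,-0.06],"turn": [0,0,0],"hand": 0}
    - {"slide": [0,0,-0.1],"turn": [0,0,0],"hand": 0}
    - {"slide": [0,0,-0.1],"turn": [0,0,0],"hand": 0}
    - {"slide": [0,0,-0.1],"turn": [0,0,0],"hand": 0}
    - {"slide": [0,0,-0.06],"turn": [0,0,0],"hand": 0}
    - {"slide": [0,0,-0.02],"turn": [0,0,0],"hand": 0}
    - {"slide": [0,0,0],"turn": [0,0,0],"hand": 0}
    - {"slide": [0,0,0],"turn": [0,0,0],"hand": 0}

```text
time: 12.02
eef_pos: [0.4285, 0.1643, 0.2271]
ee_rot: [[-0.943, -0.334, -0.002], [-0.334, 0.943, -0.001], [0.002, -0.001, -1.0]]
contact_force: [0.6, -0.1, -2.6]
opening: 0.0113
finger_force: 34.9
```

```bash
sed -i 's/o=(.669,.0225),yaw=9.7/o=(.6692,.0245),yaw=9.6/' h.py; python3 - <<'E'
from h import *
p=car(0,-.068);print(p);go(*p,.235,-170.4)
t=snap("t3");s=snap("s3","scene")
cv2.imwrite("pics/v3.png",np.hstack([cv2.resize(s[80:230,290:490],(400,300)),cv2.resize(t[180:300,200:380],(400,300))]))
E
```

```text
[ 0.68054027 -0.04254773]
t 12.025 slide if no turn [-0.5617 -0.9302 -0.0272] slide after turn [-0.7133 -0.8198 -0.0264] turn [-0.0001 -0.0004  0.0275] F [ 0.6 -0.1 -2.6]
```

View pics/v3.png

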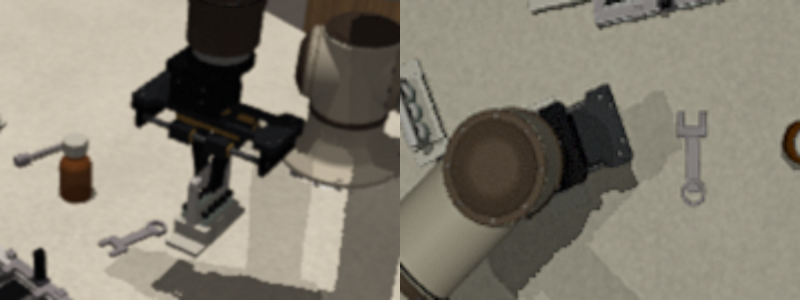

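The rack is held straight and upright, with its foot visible at scene pixels (372,201) to (412,182). Carrying it over the right bay.

Call:
step_arm:
  moves:
    - {"slide": [0,0,-0.013],"turn": [0,0,0.0138],"hand": 0}
    - {"slide": [0,0,-0.013],"turn": [0,0,0.0137],"hand": 0}
    - {"slide": [-0.026,-0.03,0],"turn": [0,0,0],"hand": 0}
    - {"slide": [-0.051,-0.0585,0],"turn": [0,0,0],"hand": 0}
    - {"slide": [-0.051,-0.0585,0],"turn": [0,0,0],"hand": 0}
    - {"slide": [-0.051,-0.0585,0],"turn": [0,0,0],"hand": 0}
    - {"slide": [-0.051,-0.0585,0],"turn": [0,0,0],"hand": 0}
    - {"slide": [-0.051,-0.0585,0],"turn": [0,0,0],"hand": 0}
    - {"slide": [-0.051,-0.0585,0],"turn": [0,0,0],"hand": 0}
    - {"slide": [-0.051,-0.0585,0],"turn": [0,0,0],"hand": 0}
    - {"slide": [-0.051,-0.0585,0],"turn": [0,0,0],"hand": 0}
    - {"slide": [-0.051,-0.0585,0],"turn": [0,0,0],"hand": 0}
    - {"slide": [-0.051,-0.0585,0],"turn": [0,0,0],"hand": 0}
    - {"slide": [-0.051,-0.0585,0],"turn": [0,0,0],"hand": 0}
    - {"slide": [-0.051,-0.0585,0],"turn": [0,0,0],"hand": 0}
    - {"slide": [-0.051,-0.0585,0],"turn": [0,0,0],"hand": 0}
    - {"slide": [-0.026,-0.03,0],"turn": [0,0,0],"hand": 0}
    - {"slide": [0,0,0],"turn": [0,0,0],"hand": 0}
    - {"slide": [0,0,0],"turn": [0,0,0],"hand": 0}

```text
time: 14.5
eef_pos: [0.6812, -0.042, 0.2357]
ee_rot: [[-0.986, -0.167, -0.001], [-0.167, 0.986, 0.0], [0.001, 0.0, -1.0]]
contact_force: [-0.2, 0.3, -3.1]
opening: 0.0117
finger_force: 34.9
```

```bash
python3 - <<'E'
from h import *
p=car(0,-.068);go(*p,.128,-170.4)
E
```

```text
t 14.5 slide if no turn [ 0.0023 -0.0016  0.3591] slide after turn [ 0.0026 -0.0015  0.3591] turn [ 0.     -0.0001  0.0001] F [-0.2  0.3 -3.1]
```

Call:
step_arm:
  moves:
    - {"slide": [0.0026,-0.0015,0.06],"turn": [0,0,0],"hand": 0}
    - {"slide": [0,0,0.07],"turn": [0,0,0],"hand": 0}
    - {"slide": [0,0,0.07],"turn": [0,0,0],"hand": 0}
    - {"slide": [0,0,0.07],"turn": [0,0,0],"hand": 0}
    - {"slide": [0,0,0.06],"turn": [0,0,0],"hand": 0}
    - {"slide": [0,0,0.028],"turn": [0,0,0],"hand": 0}
    - {"slide": [0,0,0],"turn": [0,0,0],"hand": 0}
    - {"slide": [0,0,0],"turn": [0,0,0],"hand": 0}

```text
time: 15.5
eef_pos: [0.6817, -0.0428, 0.1296]
ee_rot: [[-0.986, -0.167, 0.002], [-0.167, 0.986, -0.0], [-0.002, -0.0, -1.0]]
contact_force: [0.2, 0.2, -2.4]
opening: 0.0116
finger_force: 34.8
```

```bash
cat >> h.py <<'E'
def chk(name,by,dz=.0375):
    s=snap(name,"scene")
    f=4;ox,oy=205,150;im=cv2.resize(s[oy:oy+140,ox:ox+190],None,fx=f,fy=f,interpolation=cv2.INTER_CUBIC)
    def poly(pts,col):
        q=[((proj("scene",[*car(a,b),z])-[ox,oy]+.5)*f).astype(int) for a,b,z in pts];cv2.polylines(im,[np.array(q)],True,col,1)
    poly([(x,by+y,dz+.008) for x,y in((.058,.023),(.058,-.023),(-.058,-.023),(-.058,.023))],(0,0,255))
    poly([(x,by+y,.028) for x,y in((.063,.028),(.063,-.028),(-.063,-.028),(-.063,.028))],(0,255,0))
    cv2.imwrite(f"pics/{name}v.png",im)
E
python3 - <<'E'
from h import *
st=status.get_state();print(st["eef_pos"])
chk("c1",-.068)
E
```

```text
[ 0.68167035 -0.04275615  0.1296398 ]
```

View pics/c1v.png

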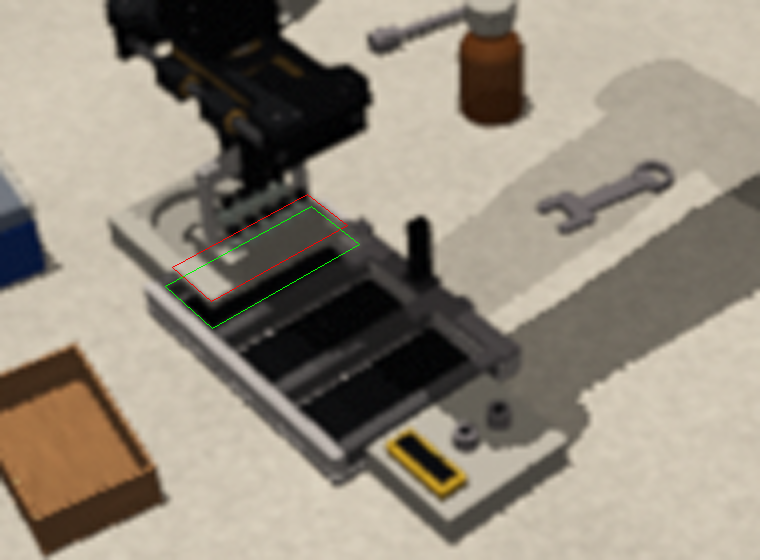

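The foot's end edge, about (175,270) to (213,300) in the crop, lies on the prediction and inside the bay outline. Lowering gently.

Call:
step_arm:
  moves:
    - {"slide": [0.0035,0,0.02],"turn": [0,0,0],"hand": 0}
    - {"slide": [0,0,0.02],"turn": [0,0,0],"hand": 0}
    - {"slide": [0,0,0.02],"turn": [0,0,0],"hand": 0}
    - {"slide": [0,0,0.012],"turn": [0,0,0],"hand": 0}
    - {"slide": [0,0,0.01],"turn": [0,0,0],"hand": 0}
    - {"slide": [0,0,0.006],"turn": [0,0,0],"hand": 0}
    - {"slide": [0,0,0],"turn": [0,0,0],"hand": 0}
    - {"slide": [0,0,0],"turn": [0,0,0],"hand": 0}

```text
time: 16.55
eef_pos: [0.6801, -0.043, 0.1024]
ee_rot: [[-0.986, -0.167, 0.0], [-0.167, 0.986, 0.0], [-0.0, -0.0, -1.0]]
contact_force: [-0.2, -0.1, -3.1]
opening: 0.0114
finger_force: 34.9
```

Call:
step_arm:
  moves:
    - {"slide": [0,0,0.004],"turn": [0,0,0],"hand": 0}
    - {"slide": [0,0,0.004],"turn": [0,0,0],"hand": 0}
    - {"slide": [0,0,0],"turn": [0,0,0],"hand": 0}

```text
time: 16.92
eef_pos: [0.6801, -0.043, 0.1005]
ee_rot: [[-0.986, -0.167, 0.001], [-0.167, 0.986, -0.0], [-0.001, -0.0, -1.0]]
contact_force: [-0.7, 0.3, 0.9]
opening: 0.0114
finger_force: 34.8
```

Contact shows in the force, with the weight unloaded at z=0.1005, so the rack is seated. Releasing, then on to the large-vial rack.

Call:
step_arm:
  moves:
    - {"slide": [0,0,0],"turn": [0,0,0],"hand": 0.4}
    - {"slide": [0,0,0],"turn": [0,0,0],"hand": 0.4}
    - {"slide": [0,0,-0.03],"turn": [0,0,0],"hand": 0.4}
    - {"slide": [0,0,-0.06],"turn": [0,0,0],"hand": 0.4}
    - {"slide": [0,0,-0.07],"turn": [0,0,0],"hand": 0.4}
    - {"slide": [0,0,-0.07],"turn": [0,0,0],"hand": 0.5}
    - {"slide": [0,0,0],"turn": [0,0,-0.0172],"hand": 0.6}
    - {"slide": [0,0,0],"turn": [0,0,-0.0172],"hand": 0.6}
    - {"slide": [0.01,0.123,0],"turn": [0,0,0],"hand": 0.6}
    - {"slide": [0.01,0.123,0],"turn": [0,0,0],"hand": 0.6}
    - {"slide": [0.01,0.123,0],"turn": [0,0,0],"hand": 0.6}
    - {"slide": [0.01,0.123,0],"turn": [0,0,0],"hand": 0.6}
    - {"slide": [0.01,0.123,0],"turn": [0,0,0],"hand": 0.6}
    - {"slide": [0.01,0.123,0],"turn": [0,0,0],"hand": 0.6}
    - {"slide": [0.01,0.123,0],"turn": [0,0,0],"hand": 0.6}
    - {"slide": [0.01,0.123,0],"turn": [0,0,0],"hand": 0.6}
    - {"slide": [0.01,0.123,0],"turn": [0,0,0],"hand": 0.6}
    - {"slide": [0.01,0.123,0],"turn": [0,0,0],"hand": 0.6}
    - {"slide": [0.01,0.123,0],"turn": [0,0,0],"hand": 0.6}
    - {"slide": [0.01,0.123,0],"turn": [0,0,0],"hand": 0.6}

```text
time: 19.42
eef_pos: [0.4806, 0.3556, 0.1707]
ee_rot: [[-0.927, -0.375, 0.002], [-0.375, 0.927, 0.002], [-0.003, 0.001, -1.0]]
contact_force: [1.0, -0.1, 0.5]
opening: 0.052
finger_force: 0.0
```

```bash
python3 - <<'E'
from h import *
go(.480,.3532,.0905,-158)
t=cv2.imread("pics/top0.png")
# bar ends along the axis: intensity profile across bar axis
for nm,c,yaw in(("large",(.480,.3532),22),("small",(.4279,.1655),19),("block",(.4847,-.376),28.3)):
    u=np.array([np.cos(np.radians(yaw)),np.sin(np.radians(yaw))])
    lab=cv2.cvtColor(t,cv2.COLOR_BGR2LAB)
    print(nm,[int(cv2.getRectSubPix(np.ascontiguousarray(lab[...,2]),(1,1),tuple(map(float,proj("top",[*(np.array(c)+u*s*.001),.095]))))[0,0]) for s in range(-56,57,4)])
    print([int(cv2.getRectSubPix(np.ascontiguousarray(lab[...,0]),(1,1),tuple(map(float,proj("top",[*(np.array(c)+u*s*.001),.095]))))[0,0]) for s in range(-56,57,4)])
E
```

```text
t 19.425 slide if no turn [ 0.0056 -0.0069  0.2673] slide after turn [ 0.0049 -0.0066  0.2673] turn [0.0002 0.0004 0.    ] F [ 1.  -0.1  0.5]
large [134, 136, 134, 135, 130, 132, 132, 132, 132, 132, 132, 132, 133, 132, 132, 132, 132, 132, 131, 133, 132, 132, 132, 132, 134, 133, 137, 137, 136]
[159, 159, 108, 146, 126, 166, 164, 164, 163, 164, 163, 163, 162, 163, 161, 162, 162, 161, 162, 161, 162, 161, 162, 154, 153, 155, 156, 153, 154]
small [135, 134, 135, 132, 131, 132, 132, 131, 133, 132, 132, 131, 132, 131, 132, 132, 132, 132, 133, 132, 132, 132, 132, 132, 134, 135, 136, 135, 137]
[145, 165, 152, 102, 116, 173, 166, 168, 166, 166, 166, 165, 166, 166, 166, 165, 165, 165, 164, 164, 163, 164, 162, 158, 148, 163, 162, 160, 156]
block [137, 137, 137, 137, 135, 132, 132, 132, 132, 132, 132, 131, 131, 131, 132, 132, 132, 132, 131, 132, 131, 131, 132, 133, 132, 131, 133, 135, 136]
[153, 154, 156, 158, 154, 121, 164, 160, 161, 159, 163, 161, 161, 161, 161, 164, 163, 159, 163, 163, 161, 160, 161, 163, 150, 103, 136, 152, 156]
```

Call:
step_arm:
  moves:
    - {"slide": [0.01,-0.0066,0.06],"turn": [0,0,0],"hand": 0.6}
    - {"slide": [0,0,0.06],"turn": [0,0,0],"hand": 0.6}
    - {"slide": [0,0,0.06],"turn": [0,0,0],"hand": 0.6}
    - {"slide": [0,0,0.06],"turn": [0,0,0],"hand": 0.6}
    - {"slide": [0,0,0.0265],"turn": [0,0,0],"hand": 0.6}
    - {"slide": [0,0,0],"turn": [0,0,0],"hand": 0}
    - {"slide": [0,0,0],"turn": [0,0,0],"hand": 0}
    - {"slide": [0,0,0],"turn": [0,0,0],"hand": 0}
    - {"slide": [0,0,0],"turn": [0,0,0],"hand": 0}
    - {"slide": [0,0,0],"turn": [0,0,0],"hand": 0}
    - {"slide": [0,0,0],"turn": [0,0,0],"hand": 0}
    - {"slide": [0,0,0],"turn": [0,0,0],"hand": 0}

```text
time: 20.92
eef_pos: [0.4788, 0.3513, 0.089]
ee_rot: [[-0.927, -0.375, 0.0], [-0.375, 0.927, 0.0], [-0.0, 0.0, -1.0]]
contact_force: [0.2, 1.2, 1.3]
opening: 0.0114
finger_force: 34.9
```

Call:
step_arm:
  moves:
    - {"slide": [0,0,-0.02],"turn": [0,0,0],"hand": 0}
    - {"slide": [0,0,-0.06],"turn": [0,0,0],"hand": 0}
    - {"slide": [0,0,-0.1],"turn": [0,0,0],"hand": 0}
    - {"slide": [0,0,-0.1],"turn": [0,0,0],"hand": 0}
    - {"slide": [0,0,-0.1],"turn": [0,0,0],"hand": 0}
    - {"slide": [0,0,-0.06],"turn": [0,0,0],"hand": 0}
    - {"slide": [0,0,-0.02],"turn": [0,0,0],"hand": 0}
    - {"slide": [0,0,0],"turn": [0,0,0.0172],"hand": 0}
    - {"slide": [0,0,0],"turn": [0,0,0.0172],"hand": 0}

```text
time: 22.05
eef_pos: [0.4781, 0.3506, 0.2255]
ee_rot: [[-0.987, -0.163, -0.002], [-0.163, 0.987, -0.002], [0.003, -0.001, -1.0]]
contact_force: [-0.1, -1.0, -2.1]
opening: 0.0118
finger_force: 34.9
```

Call:
step_arm:
  moves:
    - {"slide": [-0.016,-0.034,0],"turn": [0,0,0],"hand": 0}
    - {"slide": [-0.0317,-0.068,0],"turn": [0,0,0],"hand": 0}
    - {"slide": [-0.0317,-0.068,0],"turn": [0,0,0],"hand": 0}
    - {"slide": [-0.0317,-0.068,0],"turn": [0,0,0],"hand": 0}
    - {"slide": [-0.0317,-0.068,0],"turn": [0,0,0],"hand": 0}
    - {"slide": [-0.0317,-0.068,0],"turn": [0,0,0],"hand": 0}
    - {"slide": [-0.0317,-0.068,0],"turn": [0,0,0],"hand": 0}
    - {"slide": [-0.0317,-0.068,0],"turn": [0,0,0],"hand": 0}
    - {"slide": [-0.0317,-0.068,0],"turn": [0,0,0],"hand": 0}
    - {"slide": [-0.0317,-0.068,0],"turn": [0,0,0],"hand": 0}
    - {"slide": [-0.0317,-0.068,0],"turn": [0,0,0],"hand": 0}
    - {"slide": [-0.0317,-0.068,0],"turn": [0,0,0],"hand": 0}
    - {"slide": [-0.0317,-0.068,0],"turn": [0,0,0],"hand": 0}
    - {"slide": [-0.0317,-0.068,0],"turn": [0,0,0],"hand": 0}
    - {"slide": [-0.016,-0.034,0],"turn": [0,0,0],"hand": 0}
    - {"slide": [0,0,0],"turn": [0,0,0],"hand": 0}
    - {"slide": [0,0,0],"turn": [0,0,0],"hand": 0}

```text
time: 24.18
eef_pos: [0.6575, 0.0922, 0.2268]
ee_rot: [[-0.986, -0.167, -0.0], [-0.167, 0.986, 0.0], [0.0, 0.0, -1.0]]
contact_force: [-1.3, 0.8, -3.2]
opening: 0.0115
finger_force: 34.9
```

```bash
python3 - <<'E'
from h import *
p=car(0,.068);go(*p,.126,-170.4)
E
```

```text
t 24.175 slide if no turn [-0.0009 -0.0025  0.336 ] slide after turn [-0.0008 -0.0024  0.336 ] turn [ 0.     -0.      0.0001] F [-1.3  0.8 -3.2]
```

Call:
step_arm:
  moves:
    - {"slide": [-0.0008,-0.0024,0.05],"turn": [0,0,0],"hand": 0}
    - {"slide": [0,0,0.07],"turn": [0,0,0],"hand": 0}
    - {"slide": [0,0,0.07],"turn": [0,0,0],"hand": 0}
    - {"slide": [0,0,0.07],"turn": [0,0,0],"hand": 0}
    - {"slide": [0,0,0.05],"turn": [0,0,0],"hand": 0}
    - {"slide": [0,0,0.024],"turn": [0,0,0],"hand": 0}
    - {"slide": [0,0,0],"turn": [0,0,0],"hand": 0}
    - {"slide": [0,0,0],"turn": [0,0,0],"hand": 0}

```text
time: 25.18
eef_pos: [0.6588, 0.0913, 0.1276]
ee_rot: [[-0.986, -0.167, 0.002], [-0.167, 0.986, 0.0], [-0.002, 0.0, -1.0]]
contact_force: [1.0, 0.2, -2.8]
opening: 0.0113
finger_force: 34.9
```

```bash
cat >> h.py <<'E'
def prof(im,by,z):
    g=cv2.cvtColor(im,cv2.COLOR_BGR2GRAY)
    f=lambda a,b:int(cv2.getRectSubPix(g,(1,1),tuple(map(float,proj("scene",[*car(a,b),z]))))[0,0])
    print("x: 40..74 at y+5",[f(x*.001,by+.005) for x in range(40,76,2)])
    print("y: 10..36 at x 50",[f(.05,by+y*.001) for y in range(10,38,2)])
E
python3 - <<'E'
from h import *
print(status.get_state()["eef_pos"])
prof(cv2.imread("pics/c1.png"),-.068,.0455+.0015)
chk("c2",.068,.037);prof(cv2.imread("pics/c2.png"),.068,.045)
E
```

```text
[0.65875318 0.09130262 0.12762611]
x: 40..74 at y+5 [143, 169, 182, 185, 184, 184, 185, 184, 175, 138, 96, 63, 48, 47, 46, 48, 59, 97]
y: 10..36 at x 50 [185, 185, 184, 185, 184, 180, 163, 128, 90, 61, 39, 20, 9, 5]
x: 40..74 at y+5 [124, 160, 181, 187, 187, 187, 187, 188, 183, 162, 122, 75, 55, 45, 34, 27, 49, 94]
y: 10..36 at x 50 [186, 187, 187, 188, 189, 177, 153, 111, 74, 48, 27, 9, 6, 4]
```

View pics/c2v.png

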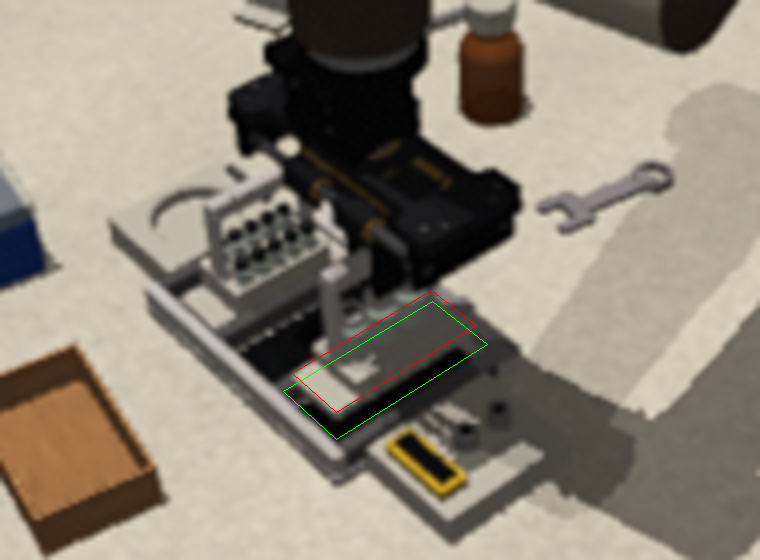

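The foot's +x edge is about 60 mm from the bay centre and its side edge about 24 mm, both inside the bay. The small rack sits flat in its own bay. Lowering with a 1 mm backward trim.

Call:
step_arm:
  moves:
    - {"slide": [0.004,0,0.02],"turn": [0,0,0],"hand": 0}
    - {"slide": [0,0,0.02],"turn": [0,0,0],"hand": 0}
    - {"slide": [0,0,0.02],"turn": [0,0,0],"hand": 0}
    - {"slide": [0,0,0.012],"turn": [0,0,0],"hand": 0}
    - {"slide": [0,0,0.01],"turn": [0,0,0],"hand": 0}
    - {"slide": [0,0,0.006],"turn": [0,0,0],"hand": 0}
    - {"slide": [0,0,0.003],"turn": [0,0,0],"hand": 0}
    - {"slide": [0,0,0],"turn": [0,0,0],"hand": 0}
    - {"slide": [0,0,0],"turn": [0,0,0],"hand": 0}

```text
time: 26.35
eef_pos: [0.657, 0.091, 0.0995]
ee_rot: [[-0.986, -0.167, 0.0], [-0.167, 0.986, 0.0], [-0.0, 0.0, -1.0]]
contact_force: [-0.0, 0.7, -3.1]
opening: 0.0116
finger_force: 34.9
```

Call:
step_arm:
  moves:
    - {"slide": [0,0,0.003],"turn": [0,0,0],"hand": 0}
    - {"slide": [0,0,0.003],"turn": [0,0,0],"hand": 0}
    - {"slide": [0,0,0],"turn": [0,0,0],"hand": 0}

```text
time: 26.72
eef_pos: [0.6572, 0.0912, 0.099]
ee_rot: [[-0.986, -0.167, 0.001], [-0.167, 0.986, 0.0], [-0.001, -0.0, -1.0]]
contact_force: [-2.1, 1.0, 6.6]
opening: 0.0113
finger_force: 34.9
```

Seated (+6.6 N at z=0.099). Releasing and going to the well block.

Call:
step_arm:
  moves:
    - {"slide": [0,0,0],"turn": [0,0,0],"hand": 0.4}
    - {"slide": [0,0,0],"turn": [0,0,0],"hand": 0.4}
    - {"slide": [0,0,-0.03],"turn": [0,0,0],"hand": 0.4}
    - {"slide": [0,0,-0.06],"turn": [0,0,0],"hand": 0.4}
    - {"slide": [0,0,-0.07],"turn": [0,0,0],"hand": 0.4}
    - {"slide": [0,0,-0.077],"turn": [0,0,0],"hand": 0.5}
    - {"slide": [0,0,0],"turn": [0,0,-0.026],"hand": 0.6}
    - {"slide": [0,0,0],"turn": [0,0,-0.026],"hand": 0.6}
    - {"slide": [0.1033,-0.0916,0],"turn": [0,0,0],"hand": 0.6}
    - {"slide": [0.1033,-0.0916,0],"turn": [0,0,0],"hand": 0.6}
    - {"slide": [0.1033,-0.0916,0],"turn": [0,0,0],"hand": 0.6}
    - {"slide": [0.1033,-0.0916,0],"turn": [0,0,0],"hand": 0.6}
    - {"slide": [0.1033,-0.0916,0],"turn": [0,0,0],"hand": 0.6}
    - {"slide": [0.1033,-0.0916,0],"turn": [0,0,0],"hand": 0.6}
    - {"slide": [0.1033,-0.0916,0],"turn": [0,0,0],"hand": 0.6}
    - {"slide": [0.1033,-0.0916,0],"turn": [0,0,0],"hand": 0.6}
    - {"slide": [0.1033,-0.0916,0],"turn": [0,0,0],"hand": 0.6}
    - {"slide": [0.1033,-0.0916,0],"turn": [0,0,0],"hand": 0.6}
    - {"slide": [0.1033,-0.0916,0],"turn": [0,0,0],"hand": 0.6}
    - {"slide": [0.1033,-0.0916,0],"turn": [0,0,0],"hand": 0.6}

```text
time: 29.22
eef_pos: [0.486, -0.3774, 0.1704]
ee_rot: [[-0.88, -0.475, 0.002], [-0.475, 0.88, -0.001], [-0.001, -0.002, -1.0]]
contact_force: [0.5, 0.0, -0.1]
opening: 0.0524
finger_force: 0.0
```

```bash
python3 - <<'E'
from h import *
go(.486,-.3753,.0905,-151.7)
E
```

```text
t 29.225 slide if no turn [-0.0029  0.0067  0.2664] slide after turn [-0.0032  0.0061  0.2664] turn [-0.0003  0.0002  0.0001] F [ 0.5  0.  -0.1]
```

Call:
step_arm:
  moves:
    - {"slide": [-0.0032,0.0061,0.06],"turn": [0,0,0],"hand": 0.6}
    - {"slide": [0,0,0.06],"turn": [0,0,0],"hand": 0.6}
    - {"slide": [0,0,0.06],"turn": [0,0,0],"hand": 0.6}
    - {"slide": [0,0,0.06],"turn": [0,0,0],"hand": 0.6}
    - {"slide": [0,0,0.025],"turn": [0,0,0],"hand": 0.6}
    - {"slide": [0,0,0],"turn": [0,0,0],"hand": 0}
    - {"slide": [0,0,0],"turn": [0,0,0],"hand": 0}
    - {"slide": [0,0,0],"turn": [0,0,0],"hand": 0}
    - {"slide": [0,0,0],"turn": [0,0,0],"hand": 0}
    - {"slide": [0,0,0],"turn": [0,0,0],"hand": 0}
    - {"slide": [0,0,0],"turn": [0,0,0],"hand": 0}
    - {"slide": [0,0,0],"turn": [0,0,0],"hand": 0}

```text
time: 30.72
eef_pos: [0.4862, -0.3739, 0.0893]
ee_rot: [[-0.88, -0.475, 0.0], [-0.475, 0.88, -0.0], [-0.0, -0.0, -1.0]]
contact_force: [0.5, -0.2, 0.6]
opening: 0.0114
finger_force: 35.0
```

Call:
step_arm:
  moves:
    - {"slide": [0,0,-0.02],"turn": [0,0,0],"hand": 0}
    - {"slide": [0,0,-0.06],"turn": [0,0,0],"hand": 0}
    - {"slide": [0,0,-0.1],"turn": [0,0,0],"hand": 0}
    - {"slide": [0,0,-0.1],"turn": [0,0,0],"hand": 0}
    - {"slide": [0,0,-0.1],"turn": [0,0,0],"hand": 0}
    - {"slide": [0,0,-0.07],"turn": [0,0,0],"hand": 0}
    - {"slide": [0,0,-0.03],"turn": [0,0,0],"hand": 0}
    - {"slide": [0,0,0],"turn": [0,0,0.018],"hand": 0}
    - {"slide": [0,0,0],"turn": [0,0,0.018],"hand": 0}
    - {"slide": [0,0,0],"turn": [0,0,0.016],"hand": 0}

```text
time: 31.98
eef_pos: [0.4855, -0.3733, 0.2319]
ee_rot: [[-0.987, -0.163, -0.002], [-0.163, 0.987, 0.002], [0.002, 0.002, -1.0]]
contact_force: [-0.9, 0.5, -1.7]
opening: 0.0116
finger_force: 35.0
```

Call:
step_arm:
  moves:
    - {"slide": [-0.0257,0.0378,0],"turn": [0,0,0],"hand": 0}
    - {"slide": [-0.0514,0.0755,0],"turn": [0,0,0],"hand": 0}
    - {"slide": [-0.0514,0.0755,0],"turn": [0,0,0],"hand": 0}
    - {"slide": [-0.0514,0.0755,0],"turn": [0,0,0],"hand": 0}
    - {"slide": [-0.0514,0.0755,0],"turn": [0,0,0],"hand": 0}
    - {"slide": [-0.0514,0.0755,0],"turn": [0,0,0],"hand": 0}
    - {"slide": [-0.0514,0.0755,0],"turn": [0,0,0],"hand": 0}
    - {"slide": [-0.0514,0.0755,0],"turn": [0,0,0],"hand": 0}
    - {"slide": [-0.0514,0.0755,0],"turn": [0,0,0],"hand": 0}
    - {"slide": [-0.0514,0.0755,0],"turn": [0,0,0],"hand": 0}
    - {"slide": [-0.0514,0.0755,0],"turn": [0,0,0],"hand": 0}
    - {"slide": [-0.0514,0.0755,0],"turn": [0,0,0],"hand": 0}
    - {"slide": [-0.0514,0.0755,0],"turn": [0,0,0],"hand": 0}
    - {"slide": [-0.0514,0.0755,0],"turn": [0,0,0],"hand": 0}
    - {"slide": [-0.0514,0.0755,0],"turn": [0,0,0],"hand": 0}
    - {"slide": [-0.0514,0.0755,0],"turn": [0,0,0],"hand": 0}
    - {"slide": [-0.0257,0.0378,0],"turn": [0,0,0],"hand": 0}
    - {"slide": [0,0,0],"turn": [0,0,0],"hand": 0}
    - {"slide": [0,0,0],"turn": [0,0,0],"hand": 0}

```text
time: 34.35
eef_pos: [0.6685, 0.0242, 0.2331]
ee_rot: [[-0.986, -0.166, -0.001], [-0.166, 0.986, -0.0], [0.001, -0.0, -1.0]]
contact_force: [-0.7, 0.3, -2.6]
opening: 0.0117
finger_force: 35.0
```

```bash
python3 - <<'E'
from h import *
p=car(0,0);go(*p,.127,-170.4)
E
```

```text
t 34.35 slide if no turn [-0.0025  0.0007  0.3538] slide after turn [-0.0023  0.0007  0.3538] turn [-0.     -0.0001 -0.0001] F [-0.7  0.3 -2.6]
```

Call:
step_arm:
  moves:
    - {"slide": [-0.0005,0.0007,0.06],"turn": [0,0,0],"hand": 0}
    - {"slide": [0,0,0.07],"turn": [0,0,0],"hand": 0}
    - {"slide": [0,0,0.07],"turn": [0,0,0],"hand": 0}
    - {"slide": [0,0,0.07],"turn": [0,0,0],"hand": 0}
    - {"slide": [0,0,0.055],"turn": [0,0,0],"hand": 0}
    - {"slide": [0,0,0.025],"turn": [0,0,0],"hand": 0}
    - {"slide": [0,0,0],"turn": [0,0,0],"hand": 0}
    - {"slide": [0,0,0],"turn": [0,0,0],"hand": 0}

```text
time: 35.35
eef_pos: [0.6696, 0.025, 0.1292]
ee_rot: [[-0.986, -0.167, 0.002], [-0.167, 0.986, 0.0], [-0.002, -0.0, -1.0]]
contact_force: [0.1, 0.4, -2.0]
opening: 0.0116
finger_force: 35.0
```

```bash
python3 - <<'E'
from h import *
p=car(0,0);go(*p,.0995,-170.4);print(status.get_state()["eef_pos"])
chk("c3",0,.038);prof(cv2.imread("pics/c3.png"),0,.046)
E
```

```text
t 35.35 slide if no turn [ 0.0017 -0.0016  0.0988] slide after turn [ 0.0015 -0.0016  0.0988] turn [-0.      0.0003  0.    ] F [ 0.1  0.4 -2. ]
[0.66956968 0.02504048 0.12915135]
x: 40..74 at y+5 [141, 171, 185, 185, 184, 183, 184, 185, 183, 158, 115, 67, 51, 50, 52, 52, 64, 111]
y: 10..36 at x 50 [185, 185, 185, 185, 183, 175, 144, 102, 70, 46, 24, 11, 5, 4]
```

View pics/c3v.png

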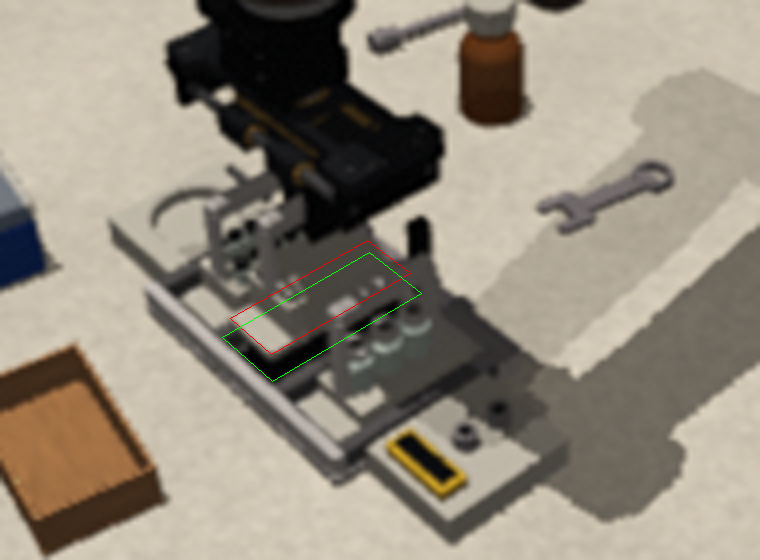

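The block is aligned over the middle bay with its +x edge at about 59.5 mm, and both other racks sit in their bays. Lowering.

Call:
step_arm:
  moves:
    - {"slide": [0.003,-0.0016,0.02],"turn": [0,0,0],"hand": 0}
    - {"slide": [0,0,0.02],"turn": [0,0,0],"hand": 0}
    - {"slide": [0,0,0.02],"turn": [0,0,0],"hand": 0}
    - {"slide": [0,0,0.014],"turn": [0,0,0],"hand": 0}
    - {"slide": [0,0,0.01],"turn": [0,0,0],"hand": 0}
    - {"slide": [0,0,0.007],"turn": [0,0,0],"hand": 0}
    - {"slide": [0,0,0.003],"turn": [0,0,0],"hand": 0}
    - {"slide": [0,0,0],"turn": [0,0,0],"hand": 0}
    - {"slide": [0,0,0],"turn": [0,0,0],"hand": 0}

```text
time: 36.52
eef_pos: [0.6682, 0.0244, 0.1001]
ee_rot: [[-0.986, -0.167, 0.0], [-0.167, 0.986, 0.0], [-0.0, -0.0, -1.0]]
contact_force: [0.3, -0.0, -1.9]
opening: 0.0111
finger_force: 35.0
```

Call:
step_arm:
  moves:
    - {"slide": [0,0,0.003],"turn": [0,0,0],"hand": 0}
    - {"slide": [0,0,0.002],"turn": [0,0,0],"hand": 0}
    - {"slide": [0,0,0],"turn": [0,0,0],"hand": 0}

```text
time: 36.9
eef_pos: [0.6683, 0.0242, 0.0993]
ee_rot: [[-0.986, -0.167, 0.001], [-0.167, 0.986, -0.0], [-0.001, -0.0, -1.0]]
contact_force: [-1.8, -0.8, 2.7]
opening: 0.0114
finger_force: 35.0
```

Call:
step_arm:
  moves:
    - {"slide": [0,0,0],"turn": [0,0,0],"hand": 0.4}
    - {"slide": [0,0,0],"turn": [0,0,0],"hand": 0.4}
    - {"slide": [0,0,-0.03],"turn": [0,0,0],"hand": 0.4}
    - {"slide": [0,0,-0.06],"turn": [0,0,0],"hand": 0.4}
    - {"slide": [0,0,-0.065],"turn": [0,0,0],"hand": 0.4}
    - {"slide": [0,0,-0.065],"turn": [0,0,0],"hand": 0.4}
    - {"slide": [0.06,0.0145,0],"turn": [0,0,0],"hand": 0.4}
    - {"slide": [0.06,0.0145,0],"turn": [0,0,0],"hand": 0.4}
    - {"slide": [0.06,0.0145,0],"turn": [0,0,0],"hand": 0.4}
    - {"slide": [0.0617,0.0135,0],"turn": [0,0,0],"hand": 0.4}
    - {"slide": [0,0,0],"turn": [0,0,0],"hand": 0.4}
    - {"slide": [0,0,0],"turn": [0,0,0],"hand": 0.4}

```text
time: 38.4
eef_pos: [0.5948, 0.0293, 0.1656]
ee_rot: [[-0.986, -0.167, 0.002], [-0.167, 0.986, 0.0], [-0.002, 0.0, -1.0]]
contact_force: [1.2, -0.0, 0.5]
opening: 0.0347
finger_force: 0.0
```

```bash
python3 - <<'E'
from h import *
go(.594,.0292,.0711,-170.4)
E
```

```text
t 38.4 slide if no turn [3.30e-03 1.00e-04 3.15e-01] slide after turn [2.60e-03 1.00e-04 3.15e-01] turn [0.     0.0004 0.0001] F [ 1.2 -0.   0.5]
```

Call:
step_arm:
  moves:
    - {"slide": [0.003,0,0.06],"turn": [0,0,0],"hand": 0.4}
    - {"slide": [0,0,0.06],"turn": [0,0,0],"hand": 0.4}
    - {"slide": [0,0,0.06],"turn": [0,0,0],"hand": 0.4}
    - {"slide": [0,0,0.06],"turn": [0,0,0],"hand": 0.4}
    - {"slide": [0,0,0.06],"turn": [0,0,0],"hand": 0.4}
    - {"slide": [0,0,0.015],"turn": [0,0,0],"hand": 0.4}
    - {"slide": [0,0,0],"turn": [0,0,0],"hand": 0}
    - {"slide": [0,0,0],"turn": [0,0,0],"hand": 0}
    - {"slide": [0,0,0],"turn": [0,0,0],"hand": 0}
    - {"slide": [0,0,0],"turn": [0,0,0],"hand": 0}
    - {"slide": [0,0,0],"turn": [0,0,0],"hand": 0}
  squeeze: 20

```text
time: 39.78
eef_pos: [0.5934, 0.0291, 0.0707]
ee_rot: [[-0.986, -0.167, 0.001], [-0.167, 0.986, 0.0], [-0.001, 0.0, -1.0]]
contact_force: [-1.4, 0.4, 3.3]
opening: 0.0121
finger_force: 20.0
```

Call:
step_arm:
  moves:
    - {"slide": [0,-0.0125,0],"turn": [0,0,0],"hand": 0}
    - {"slide": [0,-0.0125,0],"turn": [0,0,0],"hand": 0}
    - {"slide": [0,-0.0125,0],"turn": [0,0,0],"hand": 0}
    - {"slide": [0,-0.0125,0],"turn": [0,0,0],"hand": 0}
    - {"slide": [0,-0.0125,0],"turn": [0,0,0],"hand": 0}
    - {"slide": [0,-0.0125,0],"turn": [0,0,0],"hand": 0}
    - {"slide": [0,-0.0125,0],"turn": [0,0,0],"hand": 0}
    - {"slide": [0,-0.0125,0],"turn": [0,0,0],"hand": 0}
    - {"slide": [0,-0.006,0],"turn": [0,0,0],"hand": 0}
    - {"slide": [0,0,0],"turn": [0,0,0],"hand": 0}

```text
time: 41.02
eef_pos: [0.5987, -0.0027, 0.0707]
ee_rot: [[-0.986, -0.167, 0.001], [-0.167, 0.986, -0.0], [-0.001, -0.0, -1.0]]
contact_force: [-1.9, 0.2, 6.1]
opening: 0.0116
finger_force: 20.0
```

Call:
step_arm:
  moves:
    - {"slide": [0,-0.004,0],"turn": [0,0,0],"hand": 0}
    - {"slide": [0,-0.004,0],"turn": [0,0,0],"hand": 0}
    - {"slide": [0,0,0],"turn": [0,0,0],"hand": 0}

```text
time: 41.4
eef_pos: [0.599, -0.0044, 0.0707]
ee_rot: [[-0.986, -0.167, 0.001], [-0.167, 0.986, 0.001], [-0.001, 0.0, -1.0]]
contact_force: [-1.5, 2.8, 5.8]
opening: 0.0118
finger_force: 20.0
```

Call:
step_arm:
  moves:
    - {"slide": [0,-0.004,0],"turn": [0,0,0],"hand": 0}
    - {"slide": [0,-0.004,0],"turn": [0,0,0],"hand": 0}
    - {"slide": [0,0,0],"turn": [0,0,0],"hand": 0}

```text
time: 41.78
eef_pos: [0.599, -0.0046, 0.0706]
ee_rot: [[-0.986, -0.167, 0.001], [-0.167, 0.986, 0.003], [-0.001, 0.003, -1.0]]
contact_force: [-3.7, 11.7, 7.9]
opening: 0.0115
finger_force: 20.0
```

The latch is closed against its stop after about 34 mm of travel. Releasing, rising and computing the bottle moves.

Call:
step_arm:
  moves:
    - {"slide": [0,0.007,0],"turn": [0,0,0],"hand": 0.35}
    - {"slide": [0,0,0],"turn": [0,0,0],"hand": 0.35}
    - {"slide": [0,0,0],"turn": [0,0,0],"hand": 0.35}
    - {"slide": [0,0,-0.06],"turn": [0,0,0],"hand": 0.4}
    - {"slide": [0,0,-0.07],"turn": [0,0,0],"hand": 0.5}
    - {"slide": [0,0,-0.07],"turn": [0,0,0],"hand": 0.6}
    - {"slide": [0,0,-0.07],"turn": [0,0,0],"hand": 0.7}
    - {"slide": [0,0,-0.07],"turn": [0,0,0],"hand": 0.75}
    - {"slide": [0,0,0],"turn": [0,0,0],"hand": 0.75}

```text
time: 42.9
eef_pos: [0.5996, -0.0053, 0.1733]
ee_rot: [[-0.986, -0.166, 0.003], [-0.166, 0.986, 0.001], [-0.004, -0.0, -1.0]]
contact_force: [0.3, 0.4, 0.3]
opening: 0.0645
finger_force: 0.0
```

```bash
python3 - <<'E'
from h import *
t=snap("t4");lab=cv2.cvtColor(t,cv2.COLOR_BGR2LAB).astype(int)
r=lab[222:252,366:402]
m=((r[...,0]>140)&(r[...,2]<=136)&(cv2.GaussianBlur(r[...,0].astype(np.float32),(1,1),0)>0)).astype(np.uint8)
k,l,s,c=cv2.connectedComponentsWithStats(m,connectivity=4);i=l[15,18];print(s[i],c[i]+[366,222])
px=(384.3,237.0)
for q in(px,c[i]+[366,222]):print(onz("top",q,.105))
b=onz("top",px,.105);go(b[0],b[1],.17,-170.4)
print(proj("scene",[b[0],b[1],.105]),"well",car(0,-.148))
E
```

```text
[ 12   9  14  13 136] [384.32352941 236.86764706]
[ 0.43090773 -0.14182989  0.105     ]
[ 0.43125874 -0.14190511  0.105     ]
t 42.95 slide if no turn [ 0.6271 -0.3559  0.0059] slide after turn [ 0.6273 -0.3556  0.0064] turn [ 0.0001  0.0001 -0.0001] F [-0.  -1.  -0.6]
[327.08109063 148.79057433] well [ 0.69388177 -0.12142741]
```

Call:
step_arm:
  moves:
    - {"slide": [0.0697,-0.0395,0],"turn": [0,0,0],"hand": 0.75}
    - {"slide": [0.0697,-0.0395,0],"turn": [0,0,0],"hand": 0.75}
    - {"slide": [0.0697,-0.0395,0],"turn": [0,0,0],"hand": 0.75}
    - {"slide": [0.0697,-0.0395,0],"turn": [0,0,0],"hand": 0.75}
    - {"slide": [0.0697,-0.0395,0],"turn": [0,0,0],"hand": 0.75}
    - {"slide": [0.0697,-0.0395,0],"turn": [0,0,0],"hand": 0.75}
    - {"slide": [0.0697,-0.0395,0],"turn": [0,0,0],"hand": 0.75}
    - {"slide": [0.0697,-0.0395,0],"turn": [0,0,0],"hand": 0.75}
    - {"slide": [0.0697,-0.0395,0],"turn": [0,0,0],"hand": 0.75}
    - {"slide": [0,0,0],"turn": [0,0,0],"hand": 0.75}
    - {"slide": [0,0,0],"turn": [0,0,0],"hand": 0.75}

```text
time: 44.32
eef_pos: [0.4312, -0.1418, 0.1722]
ee_rot: [[-0.986, -0.167, 0.001], [-0.167, 0.986, -0.0], [-0.001, -0.0, -1.0]]
contact_force: [-0.1, -0.3, -0.5]
opening: 0.0655
finger_force: 0.0
```

```bash
python3 - <<'E'
from h import *
go(.4311,-.1419,.097,-170.4)
E
```

```text
t 44.325 slide if no turn [ 8.000e-04 -1.000e-04  2.508e-01] slide after turn [ 5.000e-04 -2.000e-04  2.508e-01] turn [-0.      0.0002 -0.    ] F [-0.1 -0.3 -0.5]
```

Call:
step_arm:
  moves:
    - {"slide": [0,0,0.05],"turn": [0,0,0],"hand": 0.75}
    - {"slide": [0,0,0.05],"turn": [0,0,0],"hand": 0.75}
    - {"slide": [0,0,0.05],"turn": [0,0,0],"hand": 0.75}
    - {"slide": [0,0,0.05],"turn": [0,0,0],"hand": 0.75}
    - {"slide": [0,0,0.041],"turn": [0,0,0],"hand": 0.75}
    - {"slide": [0,0,0],"turn": [0,0,0],"hand": 0.6}
    - {"slide": [0,0,0],"turn": [0,0,0],"hand": 0.3}
    - {"slide": [0,0,0],"turn": [0,0,0],"hand": 0.3}
    - {"slide": [0,0,0],"turn": [0,0,0],"hand": 0.3}
    - {"slide": [0,0,0],"turn": [0,0,0],"hand": 0.3}
    - {"slide": [0,0,0],"turn": [0,0,0],"hand": 0.3}
  squeeze: 25

```text
time: 45.7
eef_pos: [0.4313, -0.1416, 0.1001]
ee_rot: [[-0.986, -0.167, 0.001], [-0.167, 0.986, -0.0], [-0.001, -0.0, -1.0]]
contact_force: [0.0, 0.1, 4.0]
opening: 0.0374
finger_force: 25.0
```

Call:
step_arm:
  moves:
    - {"slide": [0,0,-0.02],"turn": [0,0,0],"hand": 0.3}
    - {"slide": [0,0,-0.06],"turn": [0,0,0],"hand": 0.3}
    - {"slide": [0,0,-0.1],"turn": [0,0,0],"hand": 0.3}
    - {"slide": [0,0,-0.1],"turn": [0,0,0],"hand": 0.3}
    - {"slide": [0,0,-0.06],"turn": [0,0,0],"hand": 0.3}
    - {"slide": [-0.031,-0.003,-0.02],"turn": [0,0,0],"hand": 0.3}
    - {"slide": [-0.068,-0.0065,0],"turn": [0,0,0],"hand": 0.3}
    - {"slide": [-0.068,-0.0065,0],"turn": [0,0,0],"hand": 0.3}
    - {"slide": [-0.068,-0.0065,0],"turn": [0,0,0],"hand": 0.3}
    - {"slide": [-0.068,-0.0065,0],"turn": [0,0,0],"hand": 0.3}
    - {"slide": [-0.068,-0.0065,0],"turn": [0,0,0],"hand": 0.3}
    - {"slide": [-0.068,-0.0065,0],"turn": [0,0,0],"hand": 0.3}
    - {"slide": [-0.068,-0.0065,0],"turn": [0,0,0],"hand": 0.3}
    - {"slide": [-0.068,-0.0065,0],"turn": [0,0,0],"hand": 0.3}
    - {"slide": [-0.068,-0.0065,0],"turn": [0,0,0],"hand": 0.3}
    - {"slide": [-0.068,-0.0065,0],"turn": [0,0,0],"hand": 0.3}
    - {"slide": [-0.068,-0.0065,0],"turn": [0,0,0],"hand": 0.3}
    - {"slide": [-0.068,-0.0065,0],"turn": [0,0,0],"hand": 0.3}
    - {"slide": [-0.029,-0.004,0],"turn": [0,0,0],"hand": 0.3}
    - {"slide": [0,0,0],"turn": [0,0,0],"hand": 0.3}

```text
time: 48.2
eef_pos: [0.6941, -0.1227, 0.2059]
ee_rot: [[-0.986, -0.167, -0.003], [-0.167, 0.986, 0.0], [0.003, 0.001, -1.0]]
contact_force: [-0.1, 0.3, -2.4]
opening: 0.0374
finger_force: 25.0
```

```bash
python3 - <<'E'
from h import *
go(.6947,-.1228,.132,-170.4)
E
```

```text
t 48.2 slide if no turn [-0.0025 -0.0008  0.2463] slide after turn [-0.0018 -0.0006  0.2463] turn [ 0.0001 -0.0004  0.    ] F [-0.1  0.3 -2.4]
```

Call:
step_arm:
  moves:
    - {"slide": [-0.001,-0.0006,0.04],"turn": [0,0,0],"hand": 0.3}
    - {"slide": [0,0,0.06],"turn": [0,0,0],"hand": 0.3}
    - {"slide": [0,0,0.06],"turn": [0,0,0],"hand": 0.3}
    - {"slide": [0,0,0.05],"turn": [0,0,0],"hand": 0.3}
    - {"slide": [0,0,0.036],"turn": [0,0,0],"hand": 0.3}
    - {"slide": [0,0,0],"turn": [0,0,0],"hand": 0.3}
    - {"slide": [0,0,0],"turn": [0,0,0],"hand": 0.3}

```text
time: 49.08
eef_pos: [0.6952, -0.1231, 0.1346]
ee_rot: [[-0.986, -0.167, 0.001], [-0.167, 0.986, -0.0], [-0.001, -0.001, -1.0]]
contact_force: [-0.3, 0.7, -2.0]
opening: 0.0373
finger_force: 25.0
```

```bash
python3 - <<'E'
from h import *
e=status.get_state()["eef_pos"];print(e);go(.6947,-.1228,.113,-170.4)
s=snap("b1","scene");ox,oy,f=195,140,4
im=cv2.resize(s[oy:oy+140,ox:ox+190],None,fx=f,fy=f,interpolation=cv2.INTER_CUBIC)
def circ(c,r,z,col):
    q=[((proj("scene",[c[0]+r*np.cos(a),c[1]+r*np.sin(a),z])-[ox,oy]+.5)*f).astype(int) for a in np.linspace(0,6.28,40)];cv2.polylines(im,[np.array(q)],True,col,1)
circ(e,.026,e[2]-.100,(0,0,255));circ((.6947,-.1228),.032,.025,(0,255,0))
cv2.imwrite("pics/b1v.png",im)
E
```

```text
[ 0.69517374 -0.1230624   0.13456418]
t 49.075 slide if no turn [0.0015 0.0012 0.0719] slide after turn [0.0014 0.0011 0.0719] turn [-0.0001  0.0002  0.0001] F [-0.3  0.7 -2. ]
```

View pics/b1v.png

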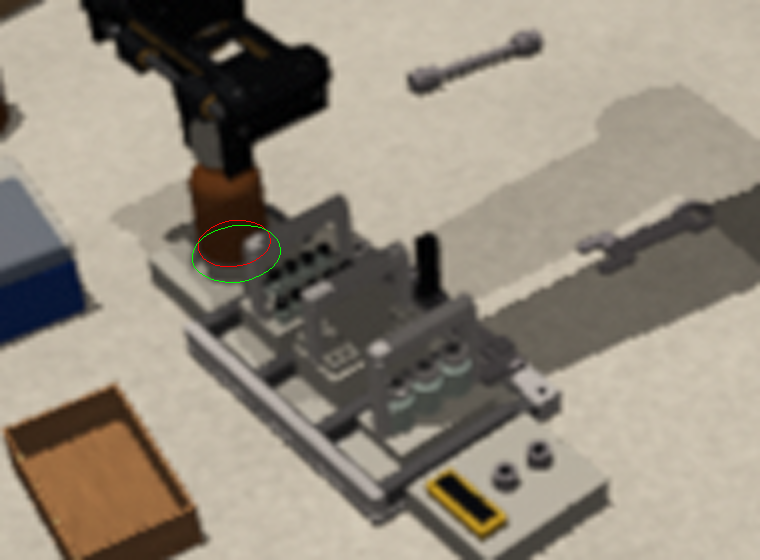

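The bottle base (red) lies within the well circle (green), and the well's left edge matches the earlier views. Setting it down.

Call:
step_arm:
  moves:
    - {"slide": [0.0014,0.0011,0.02],"turn": [0,0,0],"hand": 0.3}
    - {"slide": [0,0,0.02],"turn": [0,0,0],"hand": 0.3}
    - {"slide": [0,0,0.012],"turn": [0,0,0],"hand": 0.3}
    - {"slide": [0,0,0.008],"turn": [0,0,0],"hand": 0.3}
    - {"slide": [0,0,0.005],"turn": [0,0,0],"hand": 0.3}
    - {"slide": [0,0,0.003],"turn": [0,0,0],"hand": 0.3}
    - {"slide": [0,0,0],"turn": [0,0,0],"hand": 0.3}
    - {"slide": [0,0,0],"turn": [0,0,0],"hand": 0.3}

```text
time: 50.12
eef_pos: [0.6942, -0.1227, 0.1136]
ee_rot: [[-0.986, -0.167, 0.0], [-0.167, 0.986, -0.0], [-0.0, -0.0, -1.0]]
contact_force: [0.0, -0.6, -2.3]
opening: 0.0375
finger_force: 25.0
```

Call:
step_arm:
  moves:
    - {"slide": [0,0,0.003],"turn": [0,0,0],"hand": 0.3}
    - {"slide": [0,0,0.001],"turn": [0,0,0],"hand": 0.3}
    - {"slide": [0,0,0],"turn": [0,0,0],"hand": 0.3}

```text
time: 50.5
eef_pos: [0.6944, -0.1228, 0.1132]
ee_rot: [[-0.986, -0.167, 0.001], [-0.167, 0.986, -0.0], [-0.001, -0.0, -1.0]]
contact_force: [-0.9, 0.7, 2.5]
opening: 0.0375
finger_force: 25.0
```

Seated. Releasing, rising and backing away for a final look.

Call:
step_arm:
  moves:
    - {"slide": [0,0,0],"turn": [0,0,0],"hand": 0.65}
    - {"slide": [0,0,0],"turn": [0,0,0],"hand": 0.65}
    - {"slide": [0,0,0],"turn": [0,0,0],"hand": 0.65}
    - {"slide": [0,0,-0.03],"turn": [0,0,0],"hand": 0.65}
    - {"slide": [0,0,-0.06],"turn": [0,0,0],"hand": 0.65}
    - {"slide": [0,0,-0.09],"turn": [0,0,0],"hand": 0.65}
    - {"slide": [0,0,-0.09],"turn": [0,0,0],"hand": 0.65}
    - {"slide": [0,0,-0.09],"turn": [0,0,0],"hand": 0.65}
    - {"slide": [0.09,-0.08,0],"turn": [0,0,0],"hand": 0.65}
    - {"slide": [0.09,-0.08,0],"turn": [0,0,0],"hand": 0.65}
    - {"slide": [0.09,-0.08,0],"turn": [0,0,0],"hand": 0.65}
    - {"slide": [0.09,-0.08,0],"turn": [0,0,0],"hand": 0.65}
    - {"slide": [0.09,-0.08,0],"turn": [0,0,0],"hand": 0.65}
    - {"slide": [0.09,-0.08,0],"turn": [0,0,0],"hand": 0.65}
    - {"slide": [0.09,-0.08,0],"turn": [0,0,0],"hand": 0.65}
    - {"slide": [0.09,-0.08,0],"turn": [0,0,0],"hand": 0.65}
    - {"slide": [0,0,0],"turn": [0,0,0],"hand": 0.65}

```text
time: 52.62
eef_pos: [0.5121, -0.3499, 0.2221]
ee_rot: [[-0.986, -0.164, 0.002], [-0.164, 0.986, -0.001], [-0.002, -0.001, -1.0]]
contact_force: [0.2, 0.3, 0.0]
opening: 0.0567
finger_force: 0.0
```

```bash
python3 - <<'E'
from h import *
t=snap("tf");s=snap("sf","scene")
a=cv2.resize(t[115:195,245:405],(700,350)[0:2],interpolation=cv2.INTER_CUBIC)
b=cv2.resize(s[160:275,215:375],(345,248),interpolation=cv2.INTER_CUBIC)
im=np.zeros((600,700,3),np.uint8);im[:350]=a;im[351:599,:345]=b
t0=cv2.imread("pics/top0.png");im[351:350+200,350:650]=cv2.resize(t0[115:195,245:365],(300,199),interpolation=cv2.INTER_CUBIC)
cv2.imwrite("pics/fin.png",im)
E
```

```text
(no output)
```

View pics/fin.png

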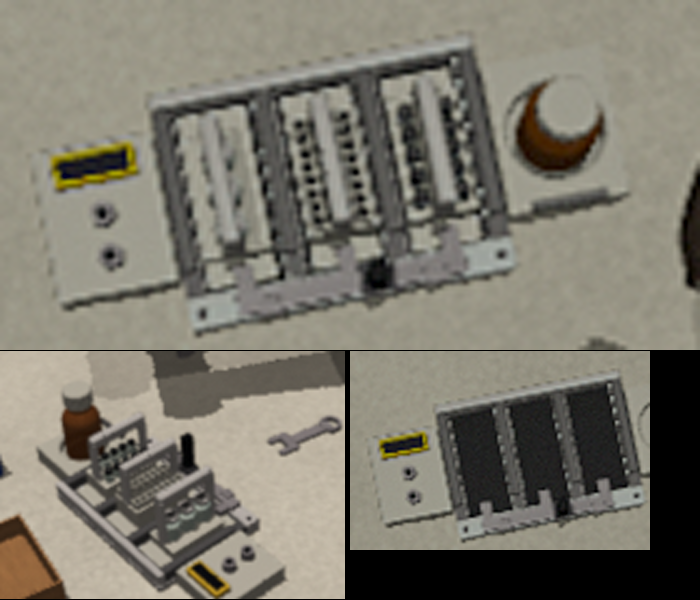

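The final view shows all three racks seated in their bays, in the right order. The tabs lie over their feet at about (240,270), (345,255) and (455,240), and the bottle stands in the well at (560,125). Handing in.

```bash
python3 -c "
from bench import bot
print(bot.hand_in())"
```

```text
the job is handed in; nothing more can be done
None
```

I handed the job in at about 53 s: the latch was opened and closed to its stops, all three racks sit flat and locked in their assigned bays, and the wash bottle stands in the well. The final camera views confirm this, but I haven't seen the judge's result.

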